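# Hold the lapping row against its stop

## Task

Make up the lapping holder as a third hand for a colleague: take the two frosted glass blanks and the cork packing piece from the steel tray and stand them upright in the holder's channel in one row, the two blanks next to the fixed stop and the cork after them on the jaw side, so that the steel jaw never bears on bare glass. Then slide the spring jaw up by its handle until the row is closed up tight against the stop and the jaw's pointer stands between the two lines (a steady push of about 10 N). Finish while still holding the jaw there by its handle, so that the colleague can tighten the lock screws; leave everything else as it lies.

Things in the scene. Friction and masses are not known exactly. Their poses are not given: they have to be found in the camera images.
- holder: Aluminium gang holder, fixed to the bench, 230 x 86 x 12 mm base plate; stop and jaw stand on it. Origin: centre of the underside. Its x axis runs along the row from the fixed stop to the sliding jaw, z up. The channel floor is at z = 12 mm; along it run two steel rails 8 mm high (top at z = 20 mm) with 41 mm between them (y = -20.5 to +20.5 mm, 2 mm bevels on the inner top edges). The stop's face is at x = -93 mm.
- stop_face (a point): Point on the fixed stop's face where it meets the channel floor, mid-channel (holder x = -93 mm, y = 0, z = 12 mm); axes as the holder's. The row is built from here in the holder's +x direction.
- stop: Fixed steel stop block at the end of the channel, 18 mm thick, 61 mm wide, top at z = 46 mm above the bench. Its origin and axes are those of the holder.
- jaw_slide (a joint): Slide of the jaw along the channel, m: 0 = fully back, grows as it moves towards the stop, at most 0.085. Friction about 1 N, no catch: once it presses and is let go, its spring pushes it back.
- jaw: Grey jaw carriage on the holder's channel with its upright round handle; 56 mm long, top at z = 40 mm, two slotted brass lock screws on its side ears, which are the colleague's business. Body origin and axes are those of the holder, moved along with the jaw (see point handle_mid for the handle).
- handle_mid (a point): Middle of the handle: a vertical round bar 18 mm in diameter (26 mm foot), free from z = 46 to 86 mm above the bench; this point lies on its axis at z = 66 mm. It is 84 mm on the jaw side of the holder's centre when the jaw is fully back.
- nose_spring (a joint): How far the jaw's sprung nose is pushed back into the carriage, m: 0 = spring slack, 0.016 = solid. Force on the row = 1 N per mm. The pointer on top of the nose reaches the first white line on the carriage at 0.007 and the second at 0.013.
- nose: Sprung nose of the jaw: steel face plate 36 mm wide, 8 mm thick, z = 13.5 to 46.5 mm, on two guide rods; it presses on the last piece of the row. Body origin and axes as the holder's, moved with the jaw and spring (see point nose_face).
- nose_face (a point): Centre of the nose plate's pressing face (z = 30 mm). With the jaw fully back and the spring slack it is 112 mm from the stop's face.
- tray: Low steel tray, fixed, 128 x 192 mm, lip 9 mm high, floor 4 mm thick; the pieces stand in it side by side along its y axis. Origin: centre of the underside.
- blank_a: Frosted glass blank, a rectangular block 36 mm (its x) x 24 mm (its y) x 42 mm high, 90 g. Origin: centre of the underside. In the channel its 36 mm side goes across between the rails and its 24 mm side along the row. Starts standing in the tray. Which of the two blanks is next to the stop does not matter.
- blank_b: The second frosted glass blank, same as blank_a.
- packing: Brown cork packing piece, rigid, 36 mm (its x) x 14 mm (its y) x 36 mm high, 30 g. Origin: centre of the underside. In the channel its 36 mm side goes across, 14 mm along the row. Starts standing in the tray.
- test_block: Small dark cased test piece with a clear cover, 26 x 44 x 14 mm, lying in the same tray; it stays there.
- screwdriver: Colleague's small blue-handled screwdriver, 103 mm long, 15 mm high, lying between the tray and the holder; stays.
- tweezers: Steel tweezers, 124 mm long, on the bench behind the work; stay.
- lens_tissue: Yellow booklet 68 x 100 x 8 mm behind the work; stays.
- petri_dish: Glass dish 64 mm in diameter, 14 mm high, behind the work; stays.
- marker_black: Marker pen 130 mm long, behind the work on the left; stays.
- stir_rod: Glass rod 150 mm long, 8 mm thick, behind the work; stays.
Mind the look-alikes: they are no part of the job. What is shaped like the blank_a but blue is not meant.

How it is judged:
By the outcome, as a careful person would: the job done as asked, in the order asked, and still so for the second after the job is handed in, while the arm keeps its last pose, push and grip.
It also fails if it takes over 67 s, if anything falls off the work surface, if the arm or the gripper's body presses on something with over 40 N, if the wrist force passes 120 N, or if a joint passes its speed limit or range.

## Robot

A 7-joint arm with a two-finger parallel gripper is mounted at the origin on a cart in front of the work surface, level with it; the furniture and walls round the work are solid. World frame = base frame: x ahead of the robot, y to its left, z up, the work surface at z = 0. Lengths are in m, angles in rad, forces in N, time in s.
With the tool pointing down it reaches from about 0.4 to 0.85 m from the base axis. Payload 10.4 kg.
Tool frame: the origin (TCP) lies at the very end of the fingers, on their centre line; the grasp point (between the pads) lies 19 mm behind it; x points along the fingers, z is the direction in which the jaws open and shut, and the axes are right-handed (so a half turn about x gives the same grasp; the last joint's range is limited). The gripper opens to 87 mm and grips with 3 to 60 N. Pads are 19 mm wide; open, the fingers measure 117 mm over their backs; the gripper's body (75 mm by 190 mm) begins 51 mm behind the grasp point.
Start: joints at [1.216, 0.332, -0.065, 1.46, 0.022, 1.35, -0.088], TCP at [0.204, -0.591, 0.223] pointing down, gripper open.
Joint ranges: [-2.6, 2.6], [-0.5, 2.12], [-1.47, 1.34], [0.16, 2.42], [-1.27, 4.41], [0.06, 2.06], [-2.6, 2.6]. Speed limits (rad/s): [2.22, 2.22, 2.79, 2.79, 3.14, 3.14, 3.14].

## Interface

Orientations are given as a unit quaternion [w, x, y, z].
In Python, from workcell import env gives the robot as it stands.
- The arm moves only by the tool send_rows, never from a script. Its argument "steps" is text: rows parted by semicolons, each of 5 numbers parted by spaces: the shift along the tool's x, y, z in mm, then the turn about the tool's x in degrees, then the opening, from -1 (shut) to 1 (fully open). A call has exactly 8 rows; each row shifts and turns the commanded pose from where the row before left it, along the tool's axes as they then stand; what a row does not reach is not made up. A row lasts 1/8 s, in which the tool goes at most 62.5 mm and 10.7 degrees, less where a joint would pass 70% of its speed; a pose out of reach is approached as far as the arm can. A call is refused whole if a number of a shift passes 62.5 or a number of a turn 10.7, either way. A call with a gripper value outside its range is refused whole. The fingers move at their own pace and stop on an object; the grip force is fixed at half the most. Time passes only in rows, so rows that do not move let the fingers close, or fill a call up. It gives the time, the measured TCP pose, the force and the opening at its end, in the units of the state.
- env.state(): the state, without advancing time (a new reading comes with each control period).
- env.capture(name): name is "scene" or "top"; returns the picture (384x512x3 uint8, red, green, blue); there is no depth.
- env.camera_model(name): a dict with "intrinsics" (3x3 intrinsics, pixels), "cam_to_world" (4x4, takes a point from camera to world coordinates). Camera axes: x right, y up, looking along -z (the intrinsics and any distortion apply to the point x, -y, -z); pixel columns grow to the right and rows downward; lengths in m; the calibration is good to about 2 mm. A picture is of the moment at which its call begins. camera_model takes no time and is no camera call.
- env.finish_job(): hands the job in, once; it reports no verdict.
The state is a dict: "time": time; "q": joint angles; "dq": joint speeds; "tau": joint torques, N m; "tcp_pos": TCP position; "orientation": TCP orientation; "ft_force": force on the tool from outside, world axes, zero at the start; "torque": the same for the moment, N m; "width": finger opening in m.
Only numpy, scipy, OpenCV 4.12 (cv2) and the standard library are available. Lean on these libraries where they do the work, as an engineer would, in place of code of your own. Each camera call takes 0.05 s, during which the arm holds its last target.

## Working session

There is one attempt and no reset: what is moved stays moved. The work goes in short steps, Python scripts to look and compute and a tool call to move; the robot and the scene stay as the last step left them, time stands still between calls to the robot, and variables do not carry over. Pictures are saved under pics/ and viewed, and the job is handed in when it is done.

Besides the shell and the picture viewer there is one more tool, called after "Emit:" by a JSON object that holds its "api" and its "payload". send_rows: Moves the arm, as the interface text tells. Its arguments: {"type":"object","properties":{"steps":{"type":"string"}},"required":["steps"]}

```bash
mkdir -p pics; ls; python3 - <<'E'
from workcell import env
import cv2,json
s=env.state();print(s)
for n in("scene","top"):
    im=env.capture(n);cv2.imwrite(f"pics/{n}0.png",im[:,:,::-1])
    m=env.camera_model(n);print(n,m)
E
```

```text
pics
{'time': 0.0, 'q': array([ 1.216395  ,  0.33286267, -0.06467198,  1.46098154,  0.02160694,
        1.34990953, -0.0884904 ]), 'dq': array([-0.00062781, -0.00067893,  0.00010289,  0.00046976, -0.00090992,
        0.00035959, -0.00082052]), 'tau': array([ 1.51548261e-05, -6.23251319e+01,  2.46917648e-02, -3.89899170e+01,
       -6.14080578e-02,  3.97721620e-02,  1.25337624e-04]), 'tcp_pos': array([ 0.20343309, -0.59053258,  0.22174042]), 'orientation': array([ 0.5752677 ,  0.41083823,  0.57614536, -0.41028715]), 'ft_force': array([ 0.01877985,  0.7720257 , -0.07467363]), 'torque': array([-0.00400741, -0.03582798, -0.01880633]), 'width': 0.08724186538593409}
scene {'intrinsics': array([[361.30122362,   0.        , 260.00327138],
       [  0.        , 361.30122362, 190.04139748],
       [  0.        ,   0.        ,   1.        ]]), 'cam_to_world': array([[-0.79619233,  0.4551994 , -0.3985866 ,  0.20884798],
       [-0.60497057, -0.60917225,  0.51275704,  0.44400305],
       [-0.0094012 ,  0.64938638,  0.76040051,  0.70451882],
       [ 0.        ,  0.        ,  0.        ,  1.        ]])}
top {'intrinsics': array([[367.773946  ,   0.        , 254.26918747],
       [  0.        , 367.773946  , 185.83679709],
       [  0.        ,   0.        ,   1.        ]]), 'cam_to_world': array([[ 0.00752276,  0.98997471, -0.14104426,  0.43020129],
       [-0.9998081 ,  0.00999766,  0.01684656,  0.00919349],
       [ 0.01808778,  0.14089047,  0.98985994,  0.90051189],
       [ 0.        ,  0.        ,  0.        ,  1.        ]])}
```

View pics/scene0.png

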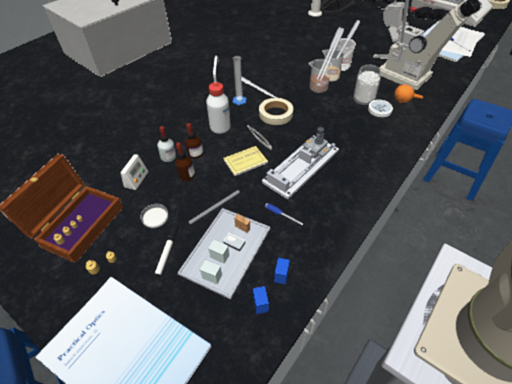

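View pics/top0.png

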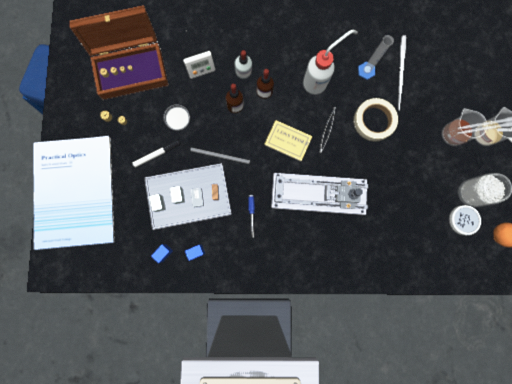

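```bash
python3 - <<'E'
import cv2
t=cv2.imread("pics/top0.png");s=cv2.imread("pics/scene0.png")
cv2.imwrite("pics/t_tray.png",cv2.resize(t[155:265,135:260],None,fx=5,fy=5,interpolation=cv2.INTER_CUBIC))
cv2.imwrite("pics/t_hold.png",cv2.resize(t[160:225,262:377],None,fx=6.5,fy=6.5,interpolation=cv2.INTER_CUBIC))
cv2.imwrite("pics/s_tray.png",cv2.resize(s[200:320,170:310],None,fx=5,fy=5,interpolation=cv2.INTER_CUBIC))
cv2.imwrite("pics/s_hold.png",cv2.resize(s[120:210,250:350],None,fx=6,fy=6,interpolation=cv2.INTER_CUBIC))
E
```

```text
(no output)
```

View pics/t_tray.png

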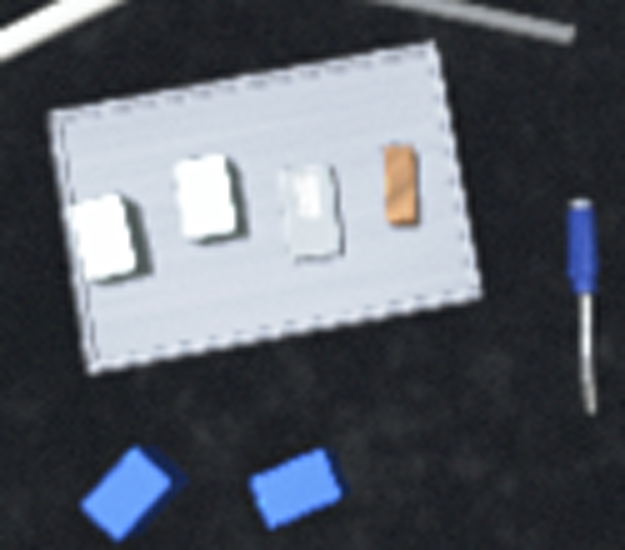

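View pics/t_hold.png

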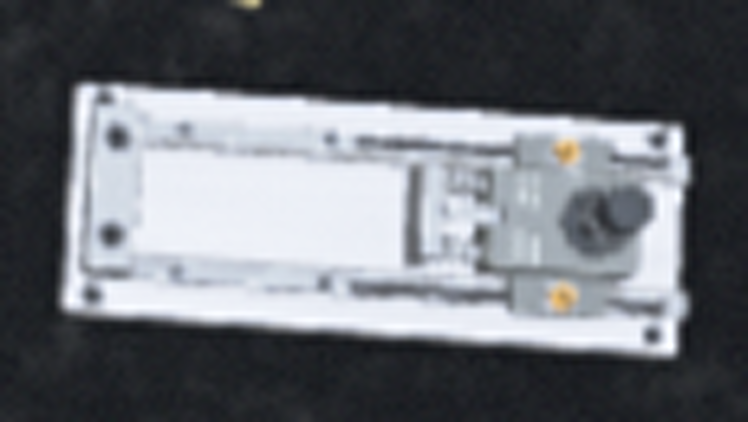

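View pics/s_tray.png

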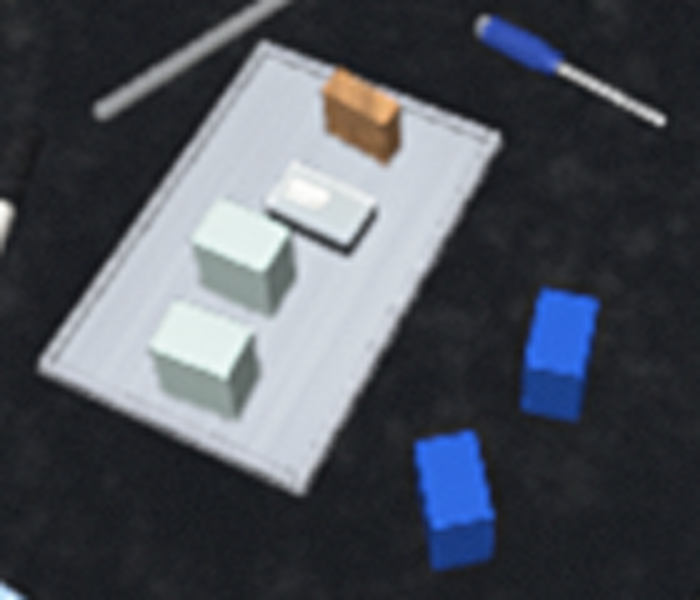

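View pics/s_hold.png

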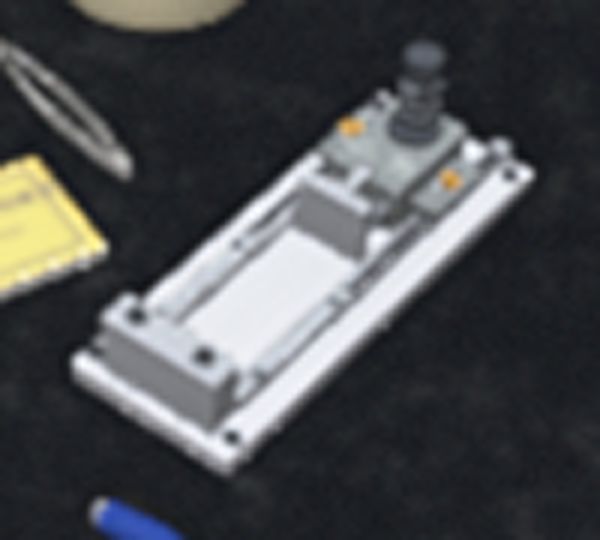

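```bash
cat > h.py <<'E'
import numpy as np,cv2
from workcell import env
def ray(n,px,z):
    m=env.camera_model(n);K=m["intrinsics"];T=m["cam_to_world"]
    px=np.atleast_2d(np.asarray(px,float))
    d=np.c_[(px[:,0]-K[0,2])/K[0,0],-(px[:,1]-K[1,2])/K[1,1],-np.ones(len(px))]@T[:3,:3].T
    o=T[:3,3];return o+d*((z-o[2])/d[:,2])[:,None]
def proj(n,P):
    m=env.camera_model(n);K=m["intrinsics"];T=m["cam_to_world"]
    p=(np.atleast_2d(P)-T[:3,3])@T[:3,:3]
    return np.c_[K[0,0]*p[:,0]/-p[:,2]+K[0,2],-K[1,1]*p[:,1]/-p[:,2]+K[1,2]]
def rect(P):
    (c,s,a)=cv2.minAreaRect((P[:,:2]*1000).astype(np.float32));return c,s,a
E
cat > m.py <<'E'
from h import *
import sys
t=cv2.imread("pics/top0.png");s=cv2.imread("pics/scene0.png")
def rep(n,im,mask,z,box,name,amin=15):
    x0,y0,x1,y1=box
    M=np.zeros_like(mask);M[y0:y1,x0:x1]=mask[y0:y1,x0:x1]
    for c in cv2.findContours(M,cv2.RETR_EXTERNAL,cv2.CHAIN_APPROX_NONE)[0]:
        if cv2.contourArea(c)<amin: continue
        c=c[:,0,:].astype(float)
        print(name,n,c.mean(0).round(1),*[np.round(v,1) for v in rect(ray(n,c,z))])
g=cv2.cvtColor(t,cv2.COLOR_BGR2GRAY);gs=cv2.cvtColor(s,cv2.COLOR_BGR2GRAY)
rep("top",t,(g>110).astype(np.uint8),.012,(266,165,374,222),"holder",500)
rep("scene",s,(gs>90).astype(np.uint8),.012,(255,125,348,205),"holder",300)
rep("top",t,(g>120).astype(np.uint8),.009,(140,160,235,232),"tray",500)
rep("scene",s,(gs>90).astype(np.uint8),.009,(174,205,276,300),"tray",300)
hs=cv2.cvtColor(t,cv2.COLOR_BGR2HSV);hss=cv2.cvtColor(s,cv2.COLOR_BGR2HSV)
rep("top",t,(t.min(2)>243).astype(np.uint8),.046,(145,180,192,215),"blank")
rep("scene",s,((s[:,:,1]>218)).astype(np.uint8),.046,(190,230,240,290),"blank")
rep("top",t,cv2.inRange(hs,(5,90,90),(22,255,255)),.040,(205,175,225,205),"cork")
E
python3 m.py; python3 - <<'E'
from h import *
t=cv2.imread("pics/top0.png");s=cv2.imread("pics/scene0.png")
print(t[200:206,146:168].tolist()[0]);print(s[238:262,218].tolist())
E
```

```text
holder top [319.4 193.4] [ 540.1 -165.7] [233.9  87.8] 86.4
holder scene [300.6 163.2] [ 538.5 -167.2] [250.1 100.2] 84.2
tray top [187.  195.9] [531.7 156.9] [129.5 193. ] 11.4
tray scene [224.8 252.5] [530.9 157.7] [131.4 196.2] 11.3
blank top [155.1 201.9] [512.5 224.5] [34.2 21.9] 14.8
blank top [175.4 193.7] [531.9 178.1] [33.9 22.4] 11.4
blank scene [209.9 266.9] [512.  224.8] [35.7 24.2] 14.9
blank scene [217.2 246.5] [531.6 178.3] [35.6 24.2] 10.9
blank scene [232.9 239.6] [515.8 145. ] [41. 24.] 9.1
cork top [214.8 191.8] [537.3  88.1] [33.3 11.8] 1.2
[[38, 33, 33], [78, 74, 70], [169, 159, 154], [242, 235, 229], [254, 253, 250], [255, 255, 254], [255, 254, 254], [254, 254, 254], [254, 254, 253], [254, 254, 254], [255, 254, 254], [255, 254, 254], [255, 255, 255], [255, 255, 255], [201, 200, 185], [101, 102, 93], [93, 93, 85], [142, 136, 128], [220, 204, 196], [230, 220, 211], [229, 219, 210], [228, 219, 211]]
[[215, 206, 200], [214, 205, 199], [209, 201, 194], [223, 222, 211], [237, 239, 228], [236, 239, 227], [235, 238, 226], [235, 238, 226], [236, 239, 227], [236, 239, 227], [236, 239, 227], [236, 240, 227], [238, 241, 229], [241, 243, 231], [218, 223, 203], [154, 157, 145], [150, 153, 140], [154, 157, 143], [154, 157, 143], [153, 157, 142], [154, 156, 143], [150, 153, 140], [159, 162, 148], [194, 190, 181]]
```

```bash
python3 - <<'E'
from h import *
t=cv2.imread("pics/top0.png");s=cv2.imread("pics/scene0.png")
f=lambda c,k,o:np.array(c)/k-.5+.5/k*0+np.array(o)
a=f([[117,137],[111,235]],6.5,(262,160));b=f([[137,315],[206,355]],6,(250,120))
A=ray("top",a,.046)*1000;B=ray("scene",b,.046)*1000
print(A,B,A.mean(0),B.mean(0))
for n,im,box in(("top",t,(266,165,374,222)),("scene",s,(255,125,348,205))):
    h=cv2.cvtColor(im,cv2.COLOR_BGR2HSV);M=cv2.inRange(h,(8,110,120),(25,255,255));
    x0,y0,x1,y1=box
    k,l,st,c=cv2.connectedComponentsWithStats(M[y0:y1,x0:x1])
    print(n,[(c[i]+[x0,y0],st[i,4],ray(n,c[i]+[x0,y0],.03)*1000) for i in range(1,k)])
# predicted features with hypothesis
th=np.radians(-93.6);R=np.array([[np.cos(th),-np.sin(th)],[np.sin(th),np.cos(th)]]);o=np.array([540.5,-166])
H=lambda x,y,z:np.r_[o+R@[x,y],z]/1000
P={'base':[(sx*115,sy*43,12) for sx,sy in((-1,-1),(1,-1),(1,1),(-1,1))],'stop':[(x,y,46) for x,y in((-111,-30.5),(-93,-30.5),(-93,30.5),(-111,30.5))],'nose':[(19,-18,46.5),(19,18,46.5),(27,18,46.5),(27,-18,46.5)],
 'rail':[(-93,-20.5,20),(10,-20.5,20)],'rail2':[(-93,20.5,20),(10,20.5,20)],'h':[(84,0,46),(84,0,86)]}
for n,im,box,k in(("top",t,(262,160,377,225),6.5),("scene",s,(250,120,350,210),6)):
    x0,y0,x1,y1=box;c=cv2.resize(im[y0:y1,x0:x1],None,fx=k,fy=k,interpolation=cv2.INTER_CUBIC)
    for v in P.values():
        q=(proj(n,np.array([H(*p) for p in v]))-[x0,y0]+.5)*k
        cv2.polylines(c,[q.round().astype(np.int32)],True,(0,0,255),1)
    cv2.imwrite(f"pics/ov_{n}.png",c)
E
```

```text
[[565.0716562  -64.68133324  46.        ]
 [529.32001173 -62.44021152  46.        ]] [[565.23134256 -65.80036617  46.        ]
 [529.31819191 -64.47324138  46.        ]] [547.19583396 -63.56077238  46.        ] [547.27476724 -65.13680378  46.        ]
top [(array([348.66666667, 182.66666667]), np.int32(3), array([[ 564.23541518, -232.65920822,   30.        ]])), (array([347.5, 205.5]), np.int32(4), array([[ 509.13409382, -228.27766967,   30.        ]]))]
scene [(array([308. , 140.5]), np.int32(6), array([[ 565.09207568, -234.57444388,   30.        ]])), (array([256.        , 147.28571429]), np.int32(7), array([[ 664.09658309, -126.58469137,   30.        ]])), (array([324.5, 149.5]), np.int32(4), array([[ 509.82604723, -230.41314067,   30.        ]])), (array([262.81818182, 155.63636364]), np.int32(11), array([[ 629.53654976, -111.61044764,   30.        ]]))]
```

View pics/ov_top.png

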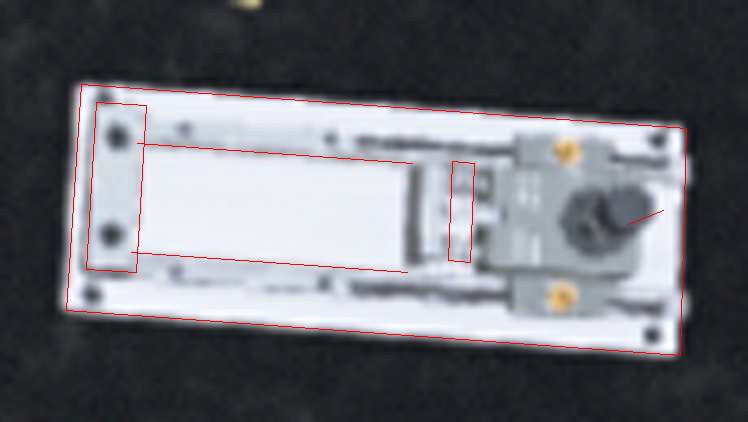

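View pics/ov_scene.png

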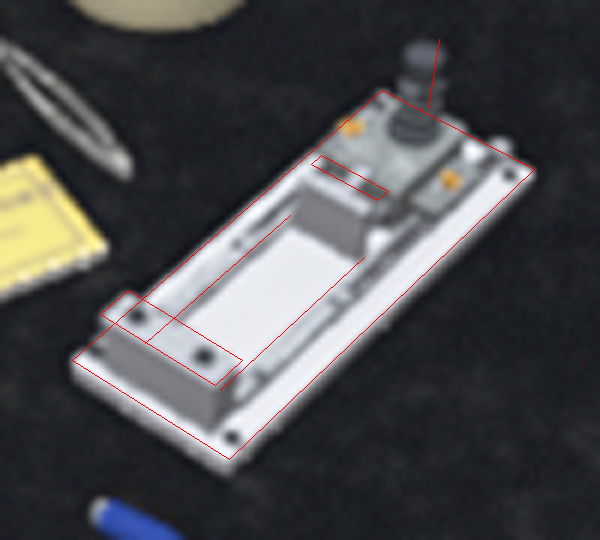

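```bash
cat >> h.py <<'E'
from scipy.spatial.transform import Rotation as Ro
def axes(s=None):
    s=s or env.state();q=s["orientation"];return Ro.from_quat([q[1],q[2],q[3],q[0]]).as_matrix()
def zyaw(R): return np.degrees(np.arctan2(R[1,2],R[0,2]))
def plan(target_mm,yaw,n,grip,hold=0):
    """total from measured pose; yaw = desired world yaw of tool z (mod 180)"""
    s=env.state();R=axes(s);p=s["tcp_pos"]*1000
    d=np.array(target_mm)-p
    dy=(yaw-zyaw(R)+90)%180-90
    # tool x points down so turn about tool x = -world yaw
    sg=np.sign(R[2,0]);a=dy*sg/n
    rows=[]
    for i in range(n):
        l=R.T@(d/n);rows.append("%.1f %.1f %.1f %.2f %g"%(*l,a,grip))
        R=R@Ro.from_euler('x',a,degrees=True).as_matrix()
    print("t",round(s["time"],2),"p",p.round(1),"yaw",zyaw(R).round(2),"dist/row",np.linalg.norm(d/n).round(1),"w",s["width"].round(4),"F",s["ft_force"].round(2))
    rows+=["0 0 0 0 %g"%grip]*hold
    for i in range(0,len(rows),8): print("; ".join(rows[i:i+8]))
E
python3 - <<'E'
from h import *
s=env.state();print(axes().round(3),zyaw(axes()))
im=cv2.imread("pics/scene0.png")
h=cv2.cvtColor(im,cv2.COLOR_BGR2HSV)
print(h[212:232,236:250,2])
for n,z,box,v in(("scene",.04,(230,205,255,240),170),("top",.04,(205,175,225,205),90)):
    im=cv2.imread(f"pics/{n}0.png");h=cv2.cvtColor(im,cv2.COLOR_BGR2HSV)
    M=cv2.inRange(h,(5,80,v),(25,255,255));x0,y0,x1,y1=box
    c=max(cv2.findContours(M[y0:y1,x0:x1],cv2.RETR_EXTERNAL,cv2.CHAIN_APPROX_NONE)[0],key=cv2.contourArea)[:,0,:]+[x0,y0]
    P=ray(n,c,z);print(n,rect(P))
    k,l,st,ce=cv2.connectedComponentsWithStats(M[y0:y1,x0:x1]);i=1+st[1:,4].argmax()
    yx=np.argwhere(l==i)[:,::-1]+[x0,y0];P=ray(n,yx,z)[:,:2]*1000
    w,V=np.linalg.eigh(np.cov(P.T));print(P.mean(0),np.degrees(np.arctan2(V[1,1],V[0,1])),np.sqrt(w*12))
E
```

```text
[[-0.     0.945  0.326]
 [ 0.001  0.326 -0.945]
 [-1.    -0.    -0.001]] -70.98868162697983
[[ 46  35  37  33  34  38  36  35  35  35  36  36  36  36]
 [140 103  87  44  32  34  34  34  36  35  37  38  37  35]
 [186 178 178 136  73  41  34  32  33  32  33  35  37  37]
 [194 208 223 205 170 133  74  40  34  31  29  35  36  34]
 [201 205 217 221 219 195 160 126  80  49  44  35  29  30]
 [202 204 216 217 211 208 202 185 158 143 122  87  53  36]
 [191 205 216 219 209 206 197 195 199 211 198 170 154 106]
 [156 179 211 219 211 205 193 187 198 225 231 228 211 174]
 [128 136 171 196 206 210 196 186 195 218 228 235 232 205]
 [130 129 128 146 175 192 190 187 198 216 229 233 227 179]
 [128 132 131 132 131 146 162 178 199 221 232 233 191 132]
 [130 133 132 131 130 129 130 149 178 213 236 212 139 107]
 [130 134 133 129 128 126 127 128 138 172 191 150  93 107]
 [127 133 135 130 121 127 129 129 132 125 115  97  89 107]
 [142 144 141 134 123 130 137 134 137 137 121 102  93 105]
 [182 171 148 137 126 128 139 140 139 144 137 109  92 103]
 [223 206 167 144 130 124 130 136 137 138 132 110  91 100]
 [222 223 210 188 167 146 130 127 129 126 119 104  89 109]
 [219 221 223 223 215 190 159 142 137 124 114 103 101 150]
 [219 219 220 221 222 223 205 184 171 139 121 114 143 200]]
scene ((538.5667114257812, 89.66090393066406), (34.301429748535156, 13.675773620605469), 1.0209262371063232)
[538.37425053  89.39440317] -179.25264115715424 [13.82125465 35.41134527]
top ((537.2613525390625, 88.06137084960938), (33.345458984375, 11.7771577835083), 1.2479486465454102)
[538.01932917  87.66308661] -173.98994163882398 [12.96749228 34.70609294]
```

```bash
python3 -c "
from h import *
plan((450,-330,200),-71+29,8,1)"
```

```text
Traceback (most recent call last):
  File "h.py", line 29, in plan
    print("t",round(s["time"],2),"p",p.round(1),"yaw",zyaw(R).round(2),"dist/row",np.linalg.norm(d/n).round(1),"w",s["width"].round(4),"F",s["ft_force"].round(2))
                                                                                                                   ^^^^^^^^^^^^^^^^
AttributeError: 'float' object has no attribute 'round'
```

```bash
sed -i 's/s\["width"\].round(4)/round(s["width"],4)/' h.py; python3 -c "
from h import *
plan((450,-330,200),-71+29,8,1)"
```

```text
t 0.1 p [ 203.5 -590.6  221.9] yaw -42.0 dist/row 44.9 w 0.0869 F [-0.15  0.   -0.91]
2.8 39.7 -20.8 -3.62 1; 2.8 41.0 -18.2 -3.62 1; 2.8 42.0 -15.6 -3.62 1; 2.8 42.9 -12.9 -3.62 1; 2.8 43.7 -10.1 -3.62 1; 2.8 44.2 -7.4 -3.62 1; 2.8 44.6 -4.6 -3.62 1; 2.8 44.8 -1.7 -3.62 1
```

Things that could be taken for the blanks in the top view: pale blocks in the tray at (155,202) and (175,194), blue blocks at (160,254) and (194,253), and the test piece at (197,197). By the description the pale blocks at (155,202) and (175,194) are the blanks, and the close tray crop shows the same. The cork is brown, at (215,192).

Emit:
{"api": "send_rows", "payload": {"steps": "3 40 -21 -3.6 1; 3 41 -18 -3.6 1; 3 42 -16 -3.6 1; 3 43 -13 -3.6 1; 3 44 -10 -3.6 1; 3 44 -7 -3.6 1; 3 45 -5 -3.6 1; 3 45 -2 -3.6 1"}}

```text
time: 1.1
tcp_pos: [0.4516, -0.3283, 0.1982]
orientation: [0.66, 0.254, 0.66, -0.254]
ft_force: [0.0, -0.3, 0.2]
width: 0.0873
```

```bash
python3 -c "
from h import *
plan((540,-50,180),-14,8,1)"
```

```text
t 1.1 p [ 451.6 -328.3  198.2] yaw -14.0 dist/row 36.6 w 0.0873 F [ 0.05 -0.34  0.19]
2.3 33.2 -15.1 -3.51 1; 2.3 34.1 -13.0 -3.51 1; 2.3 34.8 -10.9 -3.51 1; 2.3 35.4 -8.8 -3.51 1; 2.3 35.9 -6.6 -3.51 1; 2.3 36.2 -4.4 -3.51 1; 2.3 36.4 -2.2 -3.51 1; 2.3 36.5 0.1 -3.51 1
```

Emit:
{"api": "send_rows", "payload": {"steps": "2 33 -15 -3.5 1; 2 34 -13 -3.5 1; 2 35 -11 -3.5 1; 2 35 -9 -3.5 1; 2 36 -7 -3.5 1; 2 36 -4 -3.5 1; 2 36 -2 -3.5 1; 2 37 0 -3.5 1"}}

```text
time: 2.1
tcp_pos: [0.5396, -0.0502, 0.1826]
orientation: [0.702, 0.086, 0.702, -0.086]
ft_force: [0.4, -0.6, 0.1]
width: 0.0872
```

```bash
python3 -c "
from h import *
plan((512.2,224.6,110),14.8,8,1)"
```

```text
t 2.1 p [539.6 -50.2 182.6] yaw 14.8 dist/row 35.7 w 0.0872 F [ 0.38 -0.58  0.08]
9.1 32.5 -11.6 -3.60 1; 9.1 33.2 -9.6 -3.60 1; 9.1 33.7 -7.5 -3.60 1; 9.1 34.1 -5.3 -3.60 1; 9.1 34.4 -3.2 -3.60 1; 9.1 34.5 -1.0 -3.60 1; 9.1 34.5 1.1 -3.60 1; 9.1 34.4 3.3 -3.60 1
```

Emit:
{"api": "send_rows", "payload": {"steps": "9 32 -12 -3.6 1; 9 33 -10 -3.6 1; 9 34 -7 -3.6 1; 9 34 -5 -3.6 1; 9 34 -3 -3.6 1; 9 35 -1 -3.6 1; 9 35 1 -3.6 1; 9 34 3 -3.6 1"}}

```text
time: 3.1
tcp_pos: [0.5113, 0.2242, 0.1099]
orientation: [0.701, -0.092, 0.701, 0.091]
ft_force: [1.1, -0.3, -0.0]
width: 0.087
```

```bash
python3 -c "
from h import *
plan((512.2,224.6,17),14.8,6,1,2)"
```

```text
t 3.1 p [511.3 224.2 109.9] yaw 14.8 dist/row 15.5 w 0.087 F [ 1.14 -0.29 -0.01]
15.5 0.0 0.2 0.01 1; 15.5 0.0 0.2 0.01 1; 15.5 0.0 0.2 0.01 1; 15.5 0.0 0.2 0.01 1; 15.5 0.0 0.2 0.01 1; 15.5 0.0 0.2 0.01 1; 0 0 0 0 1; 0 0 0 0 1
```

Emit:
{"api": "send_rows", "payload": {"steps": "16 0 1 0 1; 16 0 0 0 1; 16 0 0 0 1; 16 0 0 0 1; 15 0 0 0 1; 14 0 0 0 1; 0 0 0 0 -0.3; 0 0 0 0 -0.3"}}

```text
time: 4.1
tcp_pos: [0.514, 0.2233, 0.0179]
orientation: [0.702, -0.09, 0.701, 0.09]
ft_force: [0.4, -0.8, -0.1]
width: 0.074
```

```bash
python3 - <<'E'
from h import *
s=env.state();print(s["tcp_pos"],s["width"],s["ft_force"])
for n,b,k in(("scene",(170,190,310,320),5),("top",(130,140,260,250),5)):
    im=env.capture(n)[:,:,::-1];x0,y0,x1,y1=b
    cv2.imwrite(f"pics/{n}1.png",cv2.resize(im[y0:y1,x0:x1],None,fx=k,fy=k,interpolation=cv2.INTER_CUBIC))
E
```

```text
[0.51395364 0.22325322 0.01791851] 0.07403734984380611 [ 0.35165512 -0.79695628 -0.1131828 ]
```

View pics/scene1.png

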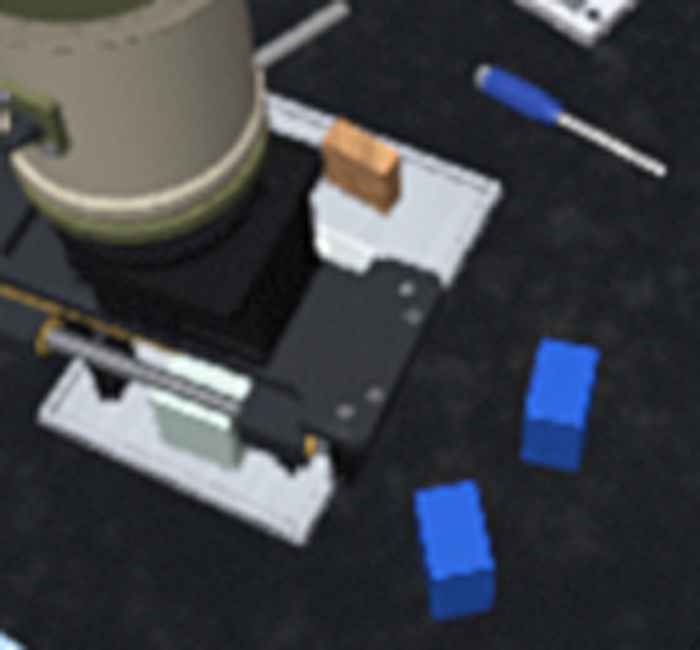

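The view shows the near blank straddled by the open fingers, at crop (200,400), with nothing touched. I'll nudge sideways by 1 mm and close.

Emit:
{"api": "send_rows", "payload": {"steps": "0 1 -1 0 -1; 0 0 0 0 -1; 0 0 0 0 -1; 0 0 0 0 -1; 0 0 0 0 -1; 0 0 0 0 -1; 0 0 0 0 -1; 0 0 0 0 -1"}}

```text
time: 5.2
tcp_pos: [0.5125, 0.2237, 0.0176]
orientation: [0.701, -0.09, 0.701, 0.09]
ft_force: [-0.8, -0.0, 3.9]
width: 0.0358
```

```bash
python3 -c "
from h import *
plan((540,60,115),5,8,-1)"
```

```text
t 5.2 p [512.5 223.7  17.6] yaw 5.0 dist/row 24.1 w 0.0358 F [-0.76 -0.04  3.93]
-12.2 -20.7 -1.8 1.20 -1; -12.2 -20.7 -1.4 1.20 -1; -12.2 -20.7 -1.0 1.20 -1; -12.2 -20.7 -0.5 1.20 -1; -12.2 -20.8 -0.1 1.20 -1; -12.2 -20.7 0.3 1.20 -1; -12.2 -20.7 0.8 1.20 -1; -12.2 -20.7 1.2 1.20 -1
```

Emit:
{"api": "send_rows", "payload": {"steps": "-10 0 0 0 -1; -25 0 0 0 -1; -30 0 0 0 -1; -25 -5 0 1 -1; -5 -25 -2 2.2 -1; 0 -40 -2 2.2 -1; 0 -45 0 2.2 -1; 0 -45 1 2.2 -1"}}

```text
time: 6.2
tcp_pos: [0.5374, 0.0643, 0.1131]
orientation: [0.707, -0.029, 0.706, 0.029]
ft_force: [-0.0, 0.3, -0.8]
width: 0.0357
```

```bash
python3 -c "
from h import *
plan((545.2,-89.5,110),-3.6,8,-1)"
```

```text
t 6.2 p [537.4  64.3 113.1] yaw -3.6 dist/row 19.3 w 0.0357 F [-0.05  0.25 -0.81]
0.4 -19.2 -0.6 1.05 -1; 0.4 -19.2 -0.3 1.05 -1; 0.4 -19.2 0.1 1.05 -1; 0.4 -19.2 0.4 1.05 -1; 0.4 -19.2 0.8 1.05 -1; 0.4 -19.2 1.1 1.05 -1; 0.4 -19.2 1.5 1.05 -1; 0.4 -19.2 1.8 1.05 -1
```

Emit:
{"api": "send_rows", "payload": {"steps": "0 -22 -1 1.2 -1; 0 -22 0 1.2 -1; 0 -22 0 1.2 -1; 1 -22 0 1.2 -1; 1 -22 1 1.2 -1; 1 -22 1 1.2 -1; 0 -22 2 1.2 -1; 0 0 0 0 -1"}}

```text
time: 7.2
tcp_pos: [0.5435, -0.091, 0.1094]
orientation: [0.707, 0.023, 0.707, -0.024]
ft_force: [0.1, 0.1, -0.5]
width: 0.0356
```

```bash
python3 - <<'E'
from h import *
plan((545.2,-89.5,66),-3.6,6,-1,2)
for n,b,k in(("scene",(225,110,365,215),5),("top",(240,140,390,240),5)):
    im=env.capture(n)[:,:,::-1];x0,y0,x1,y1=b
    cv2.imwrite(f"pics/{n}2.png",cv2.resize(im[y0:y1,x0:x1],None,fx=k,fy=k,interpolation=cv2.INTER_CUBIC))
E
```

```text
t 7.2 p [543.5 -91.  109.4] yaw -3.6 dist/row 7.2 w 0.0356 F [ 0.07  0.07 -0.5 ]
7.2 0.3 0.3 -0.03 -1; 7.2 0.3 0.3 -0.03 -1; 7.2 0.3 0.3 -0.03 -1; 7.2 0.3 0.3 -0.03 -1; 7.2 0.3 0.3 -0.03 -1; 7.2 0.3 0.3 -0.03 -1; 0 0 0 0 -1; 0 0 0 0 -1
```

View pics/scene2.png

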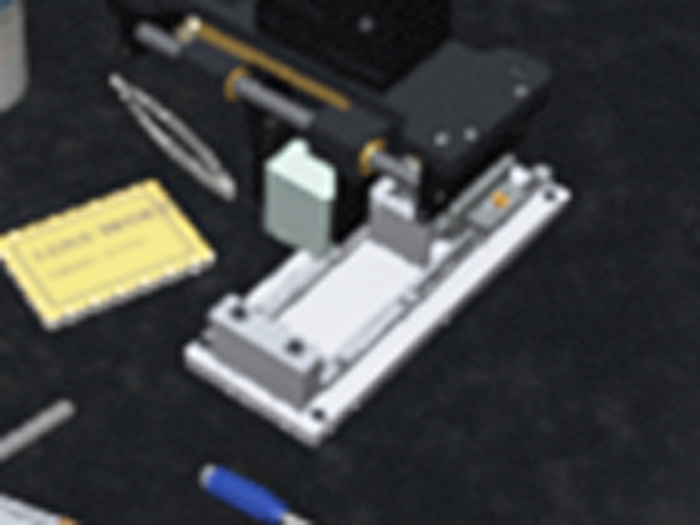

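View pics/top2.png

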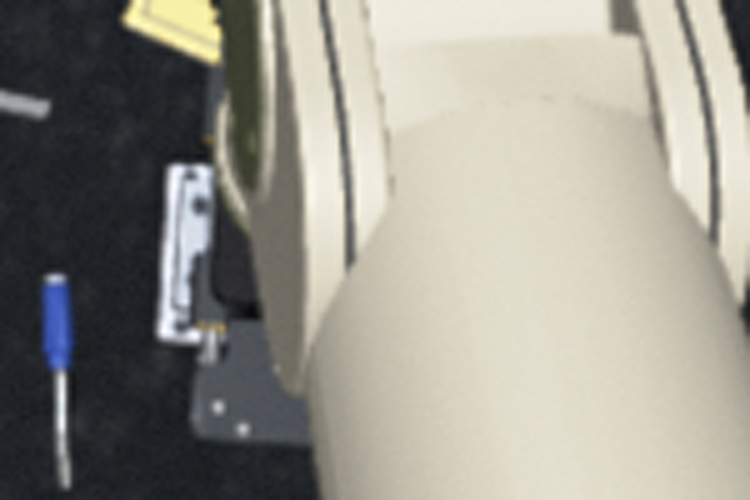

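```bash
python3 - <<'E'
from h import *
s=env.state();R=axes();print(s["tcp_pos"])
c=np.array([[265,175],[330,200],[265,233],[328,257]])/5-.5*.8+[225,110]
zt=s["tcp_pos"][2]-.0136
print(ray("scene",c[:2],zt+.042)*1000,ray("scene",c[2:],zt)*1000)
E
python3 - <<'E'
import sys;sys.path.insert(0,'.')
from h import *
im=env.capture("scene")[:,:,::-1]
c=im[130:165,270:300]
cv2.imwrite("pics/b1.png",cv2.resize(c,None,fx=20,fy=16,interpolation=cv2.INTER_NEAREST))
E
```

```text
[ 0.54357348 -0.08817909  0.10952626]
[[556.77012101 -72.24718769 137.92625973]
 [523.29887339 -76.23075185 137.92625973]] [[558.72457715 -76.99661804  95.92625973]
 [525.27967966 -81.57907482  95.92625973]]
```

View pics/b1.png

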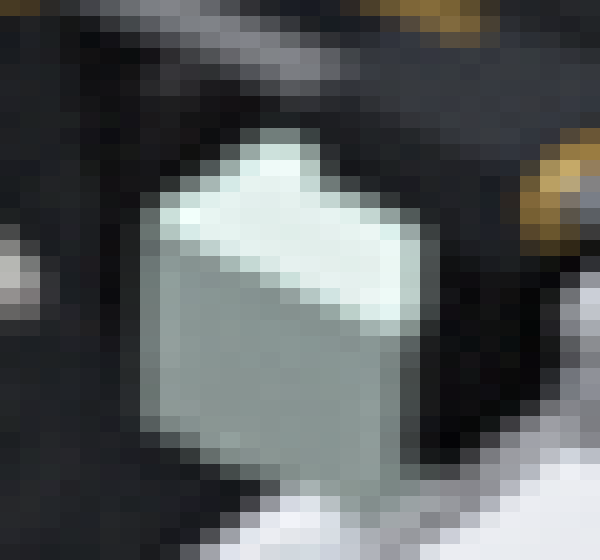

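```bash
python3 - <<'E'
from h import *
s=env.state();print(s["tcp_pos"],s["time"])
zt=s["tcp_pos"][2]-.0136
P=ray("scene",[[276.9,144.2],[289.6,149.9]],zt+.042)*1000;Q=ray("scene",[[277,156.1],[289.6,160.6]],zt)*1000
print(P,Q,(P+Q).mean(0)/2)
for q in env.state(),env.state(): print(q["tcp_pos"])
plan((545.2,-88.8,66),-3.6,6,-1,2)
E
```

```text
[ 0.54363287 -0.08762249  0.1095783 ] 7.35
[[558.82512547 -72.3450563  137.97830151]
 [524.53697995 -74.00285779 137.97830151]] [[560.05158436 -76.37050104  95.97830151]
 [527.14983711 -81.79544379  95.97830151]] [542.64088172 -76.12846473 116.97830151]
[ 0.54363287 -0.08762249  0.1095783 ]
[ 0.54363287 -0.08762249  0.1095783 ]
t 7.35 p [543.6 -87.6 109.6] yaw -3.6 dist/row 7.3 w 0.0357 F [-0.76 -0.83 -1.04]
7.3 -0.2 0.3 0.01 -1; 7.3 -0.2 0.3 0.01 -1; 7.3 -0.2 0.3 0.01 -1; 7.3 -0.2 0.3 0.01 -1; 7.3 -0.2 0.3 0.01 -1; 7.3 -0.2 0.3 0.01 -1; 0 0 0 0 -1; 0 0 0 0 -1
```

Emit:
{"api": "send_rows", "payload": {"steps": "10 -1 2 0 -1; 12 0 0 0 -1; 12 0 0 0 -1; 12 0 0 0 -1; 12 0 0 0 -1; 4 0 0 0 -1; 0 0 0 0 -1; 0 0 0 0 -1"}}

```text
time: 8.35
tcp_pos: [0.5459, -0.0896, 0.048]
orientation: [0.707, 0.022, 0.706, -0.022]
ft_force: [0.1, -0.1, -0.6]
width: 0.0358
```

```bash
python3 - <<'E'
from h import *
plan((546,-88.8,26),-3.6,6,-1,2)
for n,b,k in(("scene",(250,130,330,200),8),):
    im=env.capture(n)[:,:,::-1];x0,y0,x1,y1=b
    cv2.imwrite(f"pics/{n}3.png",cv2.resize(im[y0:y1,x0:x1],None,fx=k,fy=k,interpolation=cv2.INTER_CUBIC))
print(env.state()["tcp_pos"])
E
```

```text
t 8.35 p [545.9 -89.6  48. ] yaw -3.6 dist/row 3.7 w 0.0358 F [ 0.11 -0.09 -0.63]
3.7 0.1 0.0 0.00 -1; 3.7 0.1 0.0 0.00 -1; 3.7 0.1 0.0 0.00 -1; 3.7 0.1 0.0 0.00 -1; 3.7 0.1 0.0 0.00 -1; 3.7 0.1 0.0 0.00 -1; 0 0 0 0 -1; 0 0 0 0 -1
[ 0.54584696 -0.08961991  0.04801363]
```

View pics/scene3.png

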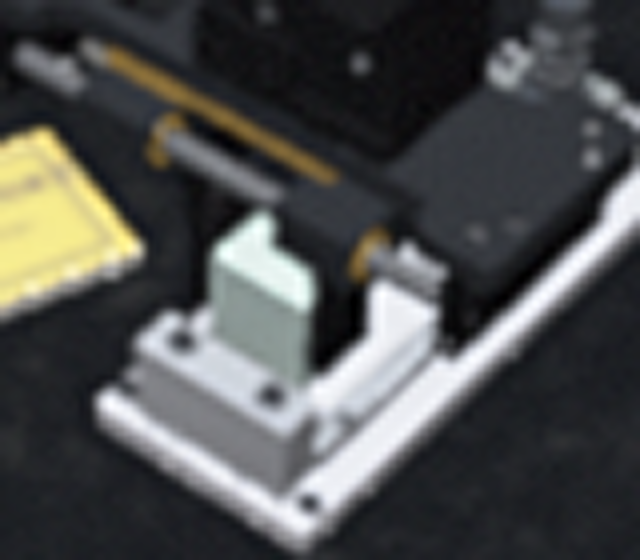

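Emit:
{"api": "send_rows", "payload": {"steps": "4 0 0 0 -1; 4 0 0 0 -1; 4 0 0 0 -1; 4 0 0 0 -1; 3 0 0 0 -1; 2 0 0 0 -1; 1 0 0 0 -1; 0 0 0 0 -1"}}

```text
time: 9.4
tcp_pos: [0.5456, -0.0896, 0.0256]
orientation: [0.707, 0.022, 0.707, -0.022]
ft_force: [-0.2, 1.2, 0.5]
width: 0.036
```

```bash
python3 - <<'E'
from h import *
print(env.state()["tcp_pos"],env.state()["ft_force"])
for n,b,k in(("scene",(250,130,330,200),8),):
    im=env.capture(n)[:,:,::-1];x0,y0,x1,y1=b
    cv2.imwrite(f"pics/{n}4.png",cv2.resize(im[y0:y1,x0:x1],None,fx=k,fy=k,interpolation=cv2.INTER_CUBIC))
E
```

```text
[ 0.54559783 -0.08955519  0.02561494] [-0.19904872  1.20996043  0.51948921]
```

View pics/scene4.png

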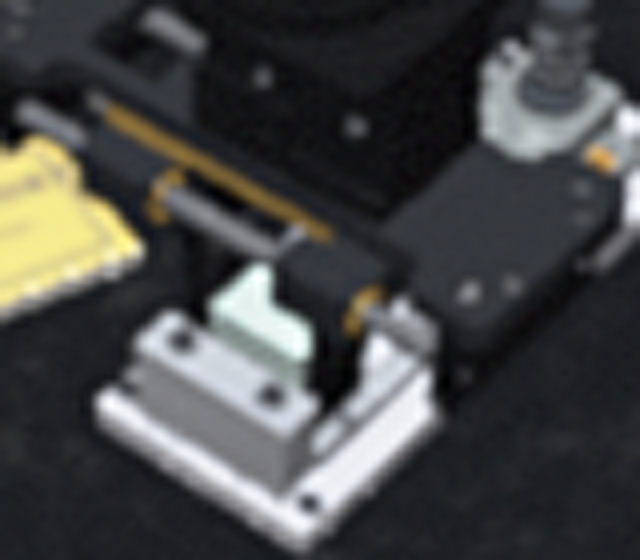

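The blank stands down in the channel just behind the stop, at crop (260,310). The TCP height agrees with it being seated. Release.

Emit:
{"api": "send_rows", "payload": {"steps": "0 0 0 0 1; 0 0 0 0 1; 0 0 0 0 1; -2 0 0 0 1; -15 0 0 0 1; -25 0 0 0 1; -20 0 0 0 1; -10 0 0 0 1"}}

```text
time: 10.45
tcp_pos: [0.5462, -0.0897, 0.0993]
orientation: [0.707, 0.022, 0.706, -0.022]
ft_force: [-0.3, -0.3, 0.6]
width: 0.0869
```

```bash
python3 - <<'E'
from h import *
plan((531.9,178.2,100),11.2,8,1)
E
```

```text
t 10.45 p [546.2 -89.7  99.3] yaw 11.2 dist/row 33.5 w 0.0869 F [-0.31 -0.3   0.56]
-0.1 33.3 -3.9 -1.85 1; -0.1 33.4 -2.8 -1.85 1; -0.1 33.5 -1.7 -1.85 1; -0.1 33.5 -0.6 -1.85 1; -0.1 33.5 0.4 -1.85 1; -0.1 33.5 1.5 -1.85 1; -0.1 33.4 2.6 -1.85 1; -0.1 33.3 3.7 -1.85 1
```

Emit:
{"api": "send_rows", "payload": {"steps": "0 38 -4 -2 1; 0 38 -3 -2 1; 0 38 -2 -2 1; 0 38 -1 -2 1; 0 38 1 -2 1; 0 38 2 -2 1; 0 38 3 -2 1; 0 2 3 -0.8 1"}}

```text
time: 11.45
tcp_pos: [0.5318, 0.1825, 0.0977]
orientation: [0.703, -0.071, 0.704, 0.072]
ft_force: [-0.3, -0.1, 0.3]
width: 0.0867
```

```bash
python3 - <<'E'
from h import *
plan((531.9,178.2,17.5),11.2,8,1)
for n,b,k in(("scene",(170,190,310,320),5),):
    im=env.capture(n)[:,:,::-1];x0,y0,x1,y1=b
    cv2.imwrite(f"pics/{n}5.png",cv2.resize(im[y0:y1,x0:x1],None,fx=k,fy=k,interpolation=cv2.INTER_CUBIC))
s=env.state();print(s["tcp_pos"])
E
```

```text
t 11.45 p [531.8 182.5  97.7] yaw 11.2 dist/row 10.0 w 0.0867 F [-0.3  -0.07  0.35]
10.0 -0.5 -0.1 0.04 1; 10.0 -0.5 -0.1 0.04 1; 10.0 -0.5 -0.1 0.04 1; 10.0 -0.5 -0.1 0.04 1; 10.0 -0.5 -0.1 0.04 1; 10.0 -0.5 -0.1 0.04 1; 10.0 -0.5 -0.1 0.04 1; 10.0 -0.5 -0.1 0.04 1
[0.53267401 0.18054877 0.0975321 ]
```

View pics/scene5.png

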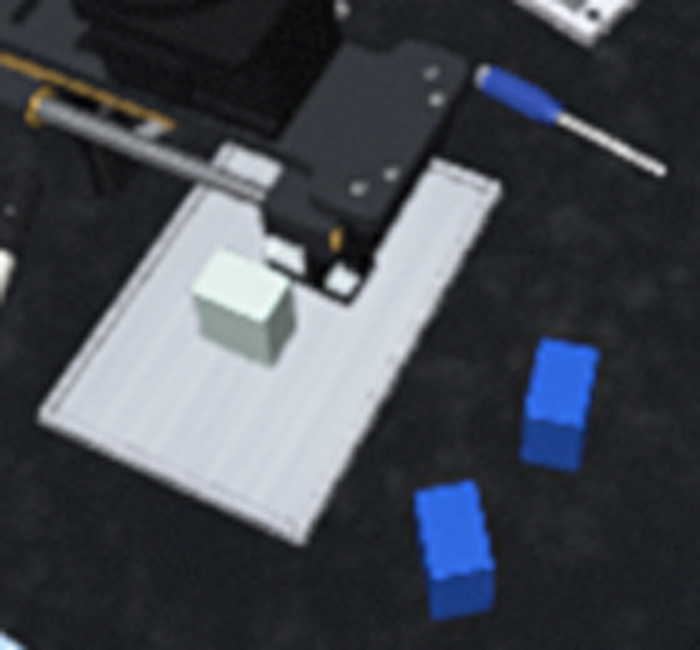

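Emit:
{"api": "send_rows", "payload": {"steps": "14 -2 -1 0 1; 14 0 0 0 1; 14 0 0 0 1; 14 0 0 0 1; 14 0 0 0 1; 10 0 0 0 1; 0 0 0 0 1; 0 0 0 0 1"}}

```text
time: 12.5
tcp_pos: [0.5326, 0.1771, 0.0179]
orientation: [0.704, -0.069, 0.703, 0.069]
ft_force: [-0.5, -0.3, 1.0]
width: 0.0873
```

```bash
python3 - <<'E'
from h import *
plan((531.9,178.2,17.5),11.2,1,-1)
E
```

```text
t 12.5 p [532.6 177.1  17.9] yaw 11.2 dist/row 1.3 w 0.0873 F [-0.53 -0.28  1.01]
0.4 1.2 -0.5 0.02 -1
```

Emit:
{"api": "send_rows", "payload": {"steps": "0 1 0 0 -1; 0 0 0 0 -1; 0 0 0 0 -1; 0 0 0 0 -1; 0 0 0 0 -1; 0 0 0 0 -1; 0 0 0 0 -1; 0 0 0 0 -1"}}

```text
time: 13.5
tcp_pos: [0.5321, 0.1779, 0.0175]
orientation: [0.704, -0.069, 0.704, 0.069]
ft_force: [-0.1, 0.8, -0.8]
width: 0.0359
```

Emit:
{"api": "send_rows", "payload": {"steps": "0 0 0 0 -1; -10 0 0 0 -1; -25 0 0 0 -1; -30 0 0 0 -1; -20 -10 0 1 -1; -8 -30 0 1.5 -1; 0 -40 0 1.5 -1; 0 -40 1 1.5 -1"}}

```text
time: 14.5
tcp_pos: [0.5515, 0.0574, 0.1109]
orientation: [0.706, -0.035, 0.706, 0.034]
ft_force: [-0.1, 0.1, -0.8]
width: 0.036
```

```bash
python3 - <<'E'
from h import *
plan((546.5-1.6,-88.8-25.5,112),-3.6,7,-1,1)
E
```

```text
t 14.5 p [551.5  57.4 110.9] yaw -3.6 dist/row 24.5 w 0.036 F [-0.11  0.1  -0.77]
-0.1 -24.3 -3.3 1.31 -1; -0.1 -24.4 -2.8 1.31 -1; -0.1 -24.4 -2.2 1.31 -1; -0.1 -24.5 -1.7 1.31 -1; -0.1 -24.5 -1.1 1.31 -1; -0.1 -24.5 -0.5 1.31 -1; -0.1 -24.5 0.0 1.31 -1; 0 0 0 0 -1
```

Emit:
{"api": "send_rows", "payload": {"steps": "0 -24 -3 1.3 -1; 0 -24 -3 1.3 -1; 0 -25 -2 1.3 -1; 0 -25 -2 1.3 -1; 0 -25 -1 1.3 -1; 0 -25 -1 1.3 -1; 0 -24 0 1.3 -1; 0 0 0 0 -1"}}

```text
time: 15.5
tcp_pos: [0.5445, -0.1159, 0.1104]
orientation: [0.707, 0.022, 0.707, -0.023]
ft_force: [-0.4, 0.8, -0.6]
width: 0.036
```

```bash
python3 - <<'E'
from h import *
for n,b,k in(("scene",(250,110,350,200),7),):
    im=env.capture(n)[:,:,::-1];x0,y0,x1,y1=b
    cv2.imwrite(f"pics/{n}6.png",cv2.resize(im[y0:y1,x0:x1],None,fx=k,fy=k,interpolation=cv2.INTER_CUBIC))
plan((544,-115.4,60),-3.6,6,-1,2)
E
```

```text
t 15.55 p [ 544.7 -114.1  110.4] yaw -3.6 dist/row 8.4 w 0.0357 F [ 0.42  0.44 -1.64]
8.4 -0.2 -0.1 0.02 -1; 8.4 -0.2 -0.1 0.02 -1; 8.4 -0.2 -0.1 0.02 -1; 8.4 -0.2 -0.1 0.02 -1; 8.4 -0.2 -0.1 0.02 -1; 8.4 -0.2 -0.1 0.02 -1; 0 0 0 0 -1; 0 0 0 0 -1
```

View pics/scene6.png

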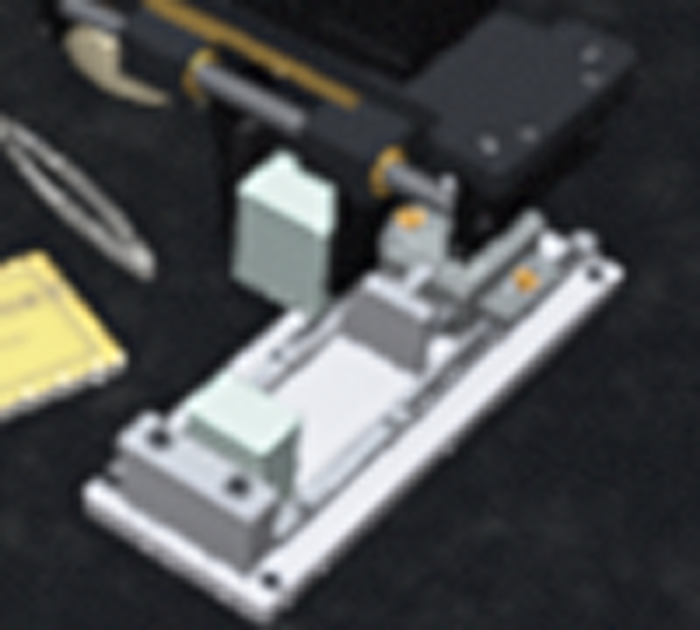

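```bash
python3 - <<'E'
from h import *
im=env.capture("scene")[:,:,::-1];cv2.imwrite("pics/s6full.png",im)
M=((im[:,:,1]>218)&(im[:,:,1]>=im[:,:,2]+6)&(im[:,:,1]>=im[:,:,0])).astype(np.uint8)
x0,y0,x1,y1=270,160,300,190
k,l,st,ce=cv2.connectedComponentsWithStats(M[y0:y1,x0:x1]);i=1+st[1:,4].argmax()
print(st[i],ce[i]+[x0,y0])
c=max(cv2.findContours((l==i).astype(np.uint8),cv2.RETR_EXTERNAL,cv2.CHAIN_APPROX_NONE)[0],key=len)[:,0]+[x0,y0]
print(rect(ray("scene",c,.054)),env.state()["tcp_pos"])
E
```

```text
[ 7  3 16 12 92] [284.42391304 168.5326087 ]
((544.25048828125, -87.51261901855469), (22.631664276123047, 33.83228302001953), 86.42710876464844) [ 0.54487877 -0.11288898  0.11051996]
```

Emit:
{"api": "send_rows", "payload": {"steps": "10 -1 -1 0 -1; 12 0 0 0 -1; 12 0 0 0 -1; 12 0 0 0 -1; 6 0 0 0 -1; 0 0 0 0 -1; 0 0 0 0 -1; 0 0 0 0 -1"}}

```text
time: 16.6
tcp_pos: [0.5441, -0.1141, 0.059]
orientation: [0.707, 0.021, 0.707, -0.021]
ft_force: [-0.4, 0.0, -0.6]
width: 0.036
```

```bash
python3 - <<'E'
from h import *
for n,b,k in(("scene",(250,110,350,200),7),):
    im=env.capture(n)[:,:,::-1];x0,y0,x1,y1=b
    cv2.imwrite(f"pics/{n}7.png",cv2.resize(im[y0:y1,x0:x1],None,fx=k,fy=k,interpolation=cv2.INTER_CUBIC))
plan((544,-115.4,25.6),-3.6,6,-1,2)
E
```

```text
t 16.65 p [ 544.1 -114.    59. ] yaw -3.6 dist/row 5.6 w 0.0359 F [-0.66  0.39 -0.45]
5.6 -0.2 -0.0 0.03 -1; 5.6 -0.2 -0.0 0.03 -1; 5.6 -0.2 -0.0 0.03 -1; 5.6 -0.2 -0.0 0.03 -1; 5.6 -0.2 -0.0 0.03 -1; 5.6 -0.2 -0.0 0.03 -1; 0 0 0 0 -1; 0 0 0 0 -1
```

View pics/scene7.png

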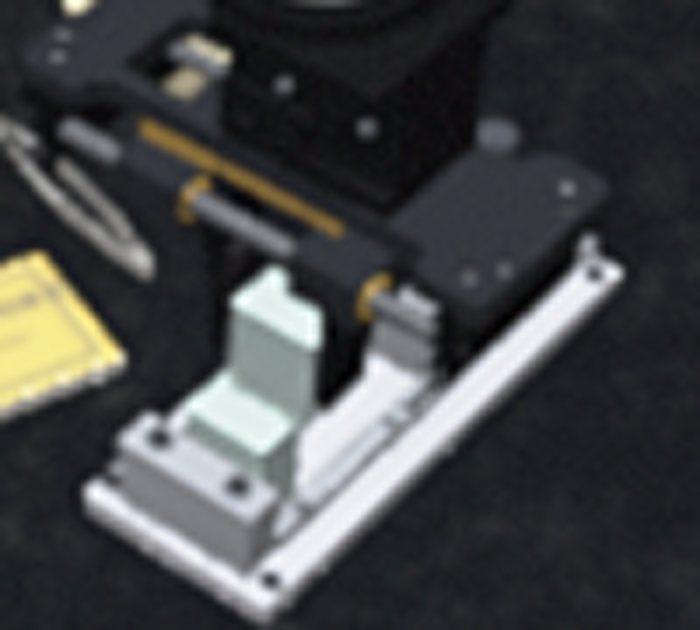

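Emit:
{"api": "send_rows", "payload": {"steps": "5 -1.5 0 0 -1; 6 0 0 0 -1; 6 0 0 0 -1; 6 0 0 0 -1; 5 0 0 0 -1; 3 0 0 0 -1; 2 0 0 0 -1; 0 0 0 0 -1"}}

```text
time: 17.65
tcp_pos: [0.5438, -0.1154, 0.0256]
orientation: [0.707, 0.021, 0.707, -0.021]
ft_force: [-0.0, 0.2, -1.9]
width: 0.0359
```

Emit:
{"api": "send_rows", "payload": {"steps": "0 0 0 0 1; 0 0 0 0 1; 0 0 0 0 1; -2 0 0 0 1; -15 0 0 0 1; -25 0 0 0 1; -20 0 0 0 1; -10 0 0 0 1"}}

```text
time: 18.65
tcp_pos: [0.5444, -0.1156, 0.0993]
orientation: [0.708, 0.021, 0.706, -0.021]
ft_force: [-0.0, 0.8, 0.5]
width: 0.0868
```

```bash
python3 - <<'E'
from h import *
for n,b,k in(("scene",(250,110,350,200),7),):
    im=env.capture(n)[:,:,::-1];x0,y0,x1,y1=b
    cv2.imwrite(f"pics/{n}8.png",cv2.resize(im[y0:y1,x0:x1],None,fx=k,fy=k,interpolation=cv2.INTER_CUBIC))
plan((538,88.6,85),1,7,1,1)
E
```

```text
t 18.7 p [ 544.7 -115.7   99.9] yaw 1.0 dist/row 29.3 w 0.0871 F [1.23 0.65 1.12]
2.1 29.1 -2.7 -0.63 1; 2.1 29.1 -2.4 -0.63 1; 2.1 29.1 -2.0 -0.63 1; 2.1 29.1 -1.7 -0.63 1; 2.1 29.2 -1.4 -0.63 1; 2.1 29.2 -1.1 -0.63 1; 2.1 29.2 -0.8 -0.63 1; 0 0 0 0 1
```

View pics/scene8.png

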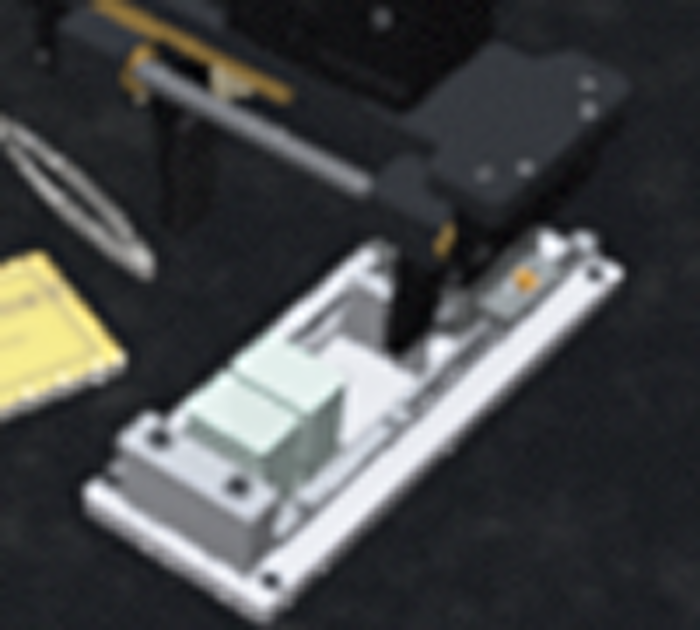

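Both blanks stand square in the channel with a small gap between them, at crop (245,415) and (290,375). Next is the cork.

Emit:
{"api": "send_rows", "payload": {"steps": "1 29 -3 -0.7 1; 2 29 -2 -0.6 1; 2 29 -2 -0.6 1; 2 29 -2 -0.6 1; 2 29 -1 -0.6 1; 2 29 -1 -0.6 1; 2 29 -1 -0.6 1; 0 1 0 0 1"}}

```text
time: 19.7
tcp_pos: [0.5362, 0.0914, 0.0841]
orientation: [0.707, -0.007, 0.707, 0.007]
ft_force: [-0.4, -0.7, 0.7]
width: 0.0872
```

```bash
python3 - <<'E'
from h import *
for n,b,k in(("scene",(190,170,310,280),6),):
    im=env.capture(n)[:,:,::-1];x0,y0,x1,y1=b
    cv2.imwrite(f"pics/{n}9.png",cv2.resize(im[y0:y1,x0:x1],None,fx=k,fy=k,interpolation=cv2.INTER_CUBIC))
plan((538,88.6,15.5),1,6,1,2)
E
```

```text
t 19.75 p [536.6  89.7  84.1] yaw 1.0 dist/row 11.4 w 0.0868 F [-0.58 -0.74  0.11]
11.4 -0.2 0.2 0.00 1; 11.4 -0.2 0.2 0.00 1; 11.4 -0.2 0.2 0.00 1; 11.4 -0.2 0.2 0.00 1; 11.4 -0.2 0.2 0.00 1; 11.4 -0.2 0.2 0.00 1; 0 0 0 0 1; 0 0 0 0 1
```

View pics/scene9.png

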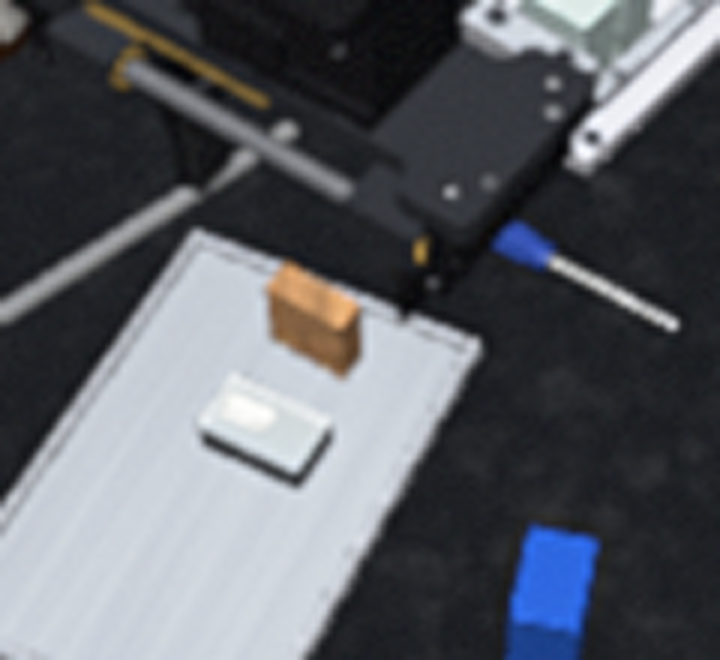

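Emit:
{"api": "send_rows", "payload": {"steps": "12 0 1 0 1; 12 0 0 0 1; 12 0 0 0 1; 12 0 0 0 1; 12 0 0 0 1; 8 0 0 0 1; 0 0 0 0 -1; 0 0 0 0 -1"}}

```text
time: 20.75
tcp_pos: [0.5383, 0.089, 0.0169]
orientation: [0.707, -0.006, 0.707, 0.006]
ft_force: [-0.7, -0.7, 0.4]
width: 0.0739
```

```bash
python3 - <<'E'
from h import *
plan((538,88.6,15.5),1,1,-1)
E
```

```text
t 20.75 p [538.3  89.   16.9] yaw 1.0 dist/row 1.4 w 0.0739 F [-0.71 -0.7   0.42]
1.4 -0.4 -0.3 -0.08 -1
```

Emit:
{"api": "send_rows", "payload": {"steps": "1 0 0 0 -1; 0 0 0 0 -1; 0 0 0 0 -1; 0 0 0 0 -1; 0 0 0 0 -1; 0 0 0 0 -1; 0 0 0 0 -1; 0 0 0 0 -1"}}

```text
time: 21.75
tcp_pos: [0.5381, 0.0889, 0.0156]
orientation: [0.707, -0.006, 0.707, 0.006]
ft_force: [0.8, -0.5, 3.1]
width: 0.0355
```

Emit:
{"api": "send_rows", "payload": {"steps": "-10 0 0 0 -1; -25 0 0 0 -1; -30 0 0 0 -1; -20 -10 0 0.8 -1; -5 -25 0 0.8 -1; 0 -35 0 0.8 -1; 0 -35 1 0.8 -1; 0 -25 1 0.8 -1"}}

```text
time: 22.75
tcp_pos: [0.5376, -0.0436, 0.1057]
orientation: [0.707, 0.02, 0.707, -0.02]
ft_force: [-0.4, -0.3, -0.3]
width: 0.0357
```

```bash
python3 - <<'E'
from h import *
im=env.capture("scene")[:,:,::-1];cv2.imwrite("pics/s10full.png",im)
x0,y0,x1,y1=250,110,350,200
cv2.imwrite("pics/scene10.png",cv2.resize(im[y0:y1,x0:x1],None,fx=7,fy=7,interpolation=cv2.INTER_CUBIC))
plan((542.5,-138,104),-3.6,7,-1,1)
E
```

```text
t 22.8 p [537.6 -47.  105.5] yaw -3.6 dist/row 13.0 w 0.0356 F [-0.05 -3.8  -0.86]
0.2 -12.9 1.5 0.02 -1; 0.2 -12.9 1.5 0.02 -1; 0.2 -12.9 1.5 0.02 -1; 0.2 -12.9 1.5 0.02 -1; 0.2 -12.9 1.5 0.02 -1; 0.2 -12.9 1.5 0.02 -1; 0.2 -12.9 1.5 0.02 -1; 0 0 0 0 -1
```

View pics/scene10.png

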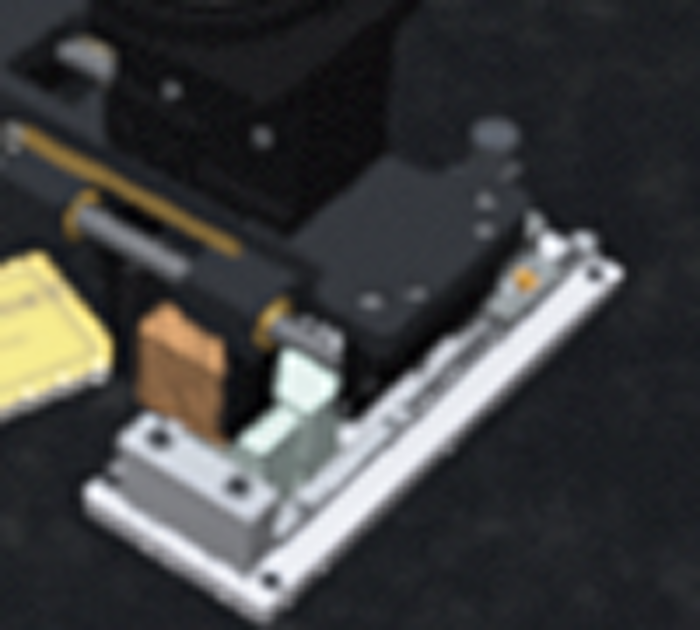

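Emit:
{"api": "send_rows", "payload": {"steps": "0 -13 1 0 -1; 0 -13 1 0 -1; 0 -13 1 0 -1; 0 -13 1 0 -1; 0 -13 2 0 -1; 0 -13 2 0 -1; 0 -13 2 0 -1; 0 0 0 0 -1"}}

```text
time: 23.8
tcp_pos: [0.5429, -0.1339, 0.1054]
orientation: [0.707, 0.02, 0.707, -0.02]
ft_force: [-0.1, 0.0, -0.7]
width: 0.0357
```

```bash
python3 - <<'E'
from h import *
plan((542.4,-137.3,55),-3.6,6,-1,2)
E
```

```text
t 23.8 p [ 542.9 -133.9  105.4] yaw -3.6 dist/row 8.4 w 0.0357 F [-0.08  0.01 -0.68]
8.4 -0.6 -0.1 0.07 -1; 8.4 -0.6 -0.1 0.07 -1; 8.4 -0.6 -0.1 0.07 -1; 8.4 -0.6 -0.1 0.07 -1; 8.4 -0.6 -0.1 0.07 -1; 8.4 -0.6 -0.1 0.07 -1; 0 0 0 0 -1; 0 0 0 0 -1
```

Emit:
{"api": "send_rows", "payload": {"steps": "4 -3 -0.5 0.4 -1; 8 0 0 0 -1; 8 0 0 0 -1; 8 0 0 0 -1; 5 0 0 0 -1; 0 0 0 0 -1; 0 0 0 0 -1; 0 0 0 0 -1"}}

```text
time: 24.8
tcp_pos: [0.5425, -0.1356, 0.0729]
orientation: [0.707, 0.021, 0.707, -0.022]
ft_force: [0.4, 0.8, -0.1]
width: 0.0358
```

```bash
python3 - <<'E'
from h import *
im=env.capture("scene")[:,:,::-1];cv2.imwrite("pics/s11full.png",im)
x0,y0,x1,y1=265,110,335,180
cv2.imwrite("pics/scene11.png",cv2.resize(im[y0:y1,x0:x1],None,fx=9,fy=9,interpolation=cv2.INTER_CUBIC))
plan((542.4,-137.3,24),-3.6,6,-1,2)
E
```

```text
t 24.85 p [ 542.4 -135.6   72.8] yaw -3.6 dist/row 8.1 w 0.0356 F [-0.13  1.13 -0.43]
8.1 -0.3 0.0 0.02 -1; 8.1 -0.3 0.0 0.02 -1; 8.1 -0.3 0.0 0.02 -1; 8.1 -0.3 0.0 0.02 -1; 8.1 -0.3 0.0 0.02 -1; 8.1 -0.3 0.0 0.02 -1; 0 0 0 0 -1; 0 0 0 0 -1
```

View pics/scene11.png

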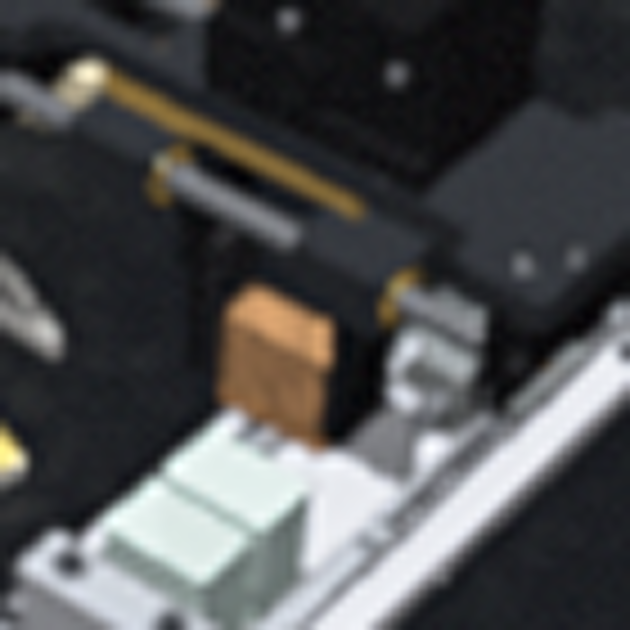

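```bash
python3 - <<'E'
from h import *
f=lambda a:np.array(a)/9-.5+[265,110]
print(ray("scene",f([[220,398],[325,445]]),.0613)*1000)
print(ray("scene",f([[222,318],[330,368]]),.0973)*1000)
print(ray("scene",f([[228,408],[311,490]]),.054)*1000)
print(ray("scene",f([[108,535],[205,585]]),.054)*1000)
E
```

```text
[[ 560.61837012 -131.34918811   61.3       ]
 [ 526.35153585 -133.22953435   61.3       ]]
[[ 558.29521583 -125.62321217   97.3       ]
 [ 523.65897964 -126.56111471   97.3       ]]
[[ 560.4501516  -135.8357129    54.        ]
 [ 523.32007851 -122.4245579    54.        ]]
[[558.72520291 -74.27142584  54.        ]
 [526.54291585 -74.71574708  54.        ]]
```

Emit:
{"api": "send_rows", "payload": {"steps": "8 -0.5 0 0 -1; 8 0 0 0 -1; 8 0 0 0 -1; 8 0 0 0 -1; 8 0 0 0 -1; 5 0 0 0 -1; 3 0 0 0 -1; 0.5 0 0 0 -1"}}

```text
time: 25.85
tcp_pos: [0.5424, -0.136, 0.024]
orientation: [0.707, 0.022, 0.707, -0.022]
ft_force: [-0.6, 0.1, 2.8]
width: 0.0361
```

```bash
python3 - <<'E'
from h import *
im=env.capture("scene")[:,:,::-1];cv2.imwrite("pics/s12full.png",im)
x0,y0,x1,y1=265,110,335,180
cv2.imwrite("pics/scene12.png",cv2.resize(im[y0:y1,x0:x1],None,fx=9,fy=9,interpolation=cv2.INTER_CUBIC))
plan((542.4,-136.3,23.5),-3.6,6,-1,2)
E
```

```text
t 25.9 p [ 542.3 -136.    24. ] yaw -3.6 dist/row 0.1 w 0.0359 F [-0.45  0.04  0.68]
0.1 -0.0 0.0 0.02 -1; 0.1 -0.0 0.0 0.02 -1; 0.1 -0.0 0.0 0.02 -1; 0.1 -0.0 0.0 0.02 -1; 0.1 -0.0 0.0 0.02 -1; 0.1 -0.0 0.0 0.02 -1; 0 0 0 0 -1; 0 0 0 0 -1
```

View pics/scene12.png

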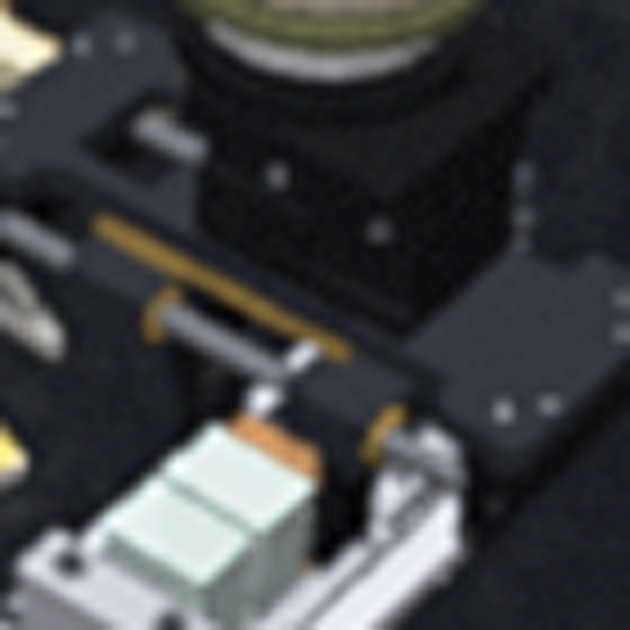

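The cork sits right behind the second blank, at crop (275,445). Release.

Emit:
{"api": "send_rows", "payload": {"steps": "0 0 0 0 1; 0 0 0 0 1; 0 0 0 0 1; -2 0 0 0 1; -15 0 0 0 1; -25 0 0 0 1; -30 0 0 0 1; -20 0 0 0 1"}}

```text
time: 26.9
tcp_pos: [0.5429, -0.1361, 0.1184]
orientation: [0.708, 0.021, 0.706, -0.022]
ft_force: [-0.4, 0.9, 0.4]
width: 0.0868
```

Emit:
{"api": "send_rows", "payload": {"steps": "-10 0 -40 8 0; -10 0 -40 10 0; 0 0 0 10 0; 0 0 0 10 0; 0 0 0 10 0; 0 0 0 10 0; 0 0 0 10 0; 0 0 0 10 0"}}

```text
time: 27.9
tcp_pos: [0.4631, -0.1255, 0.1365]
orientation: [0.535, 0.463, 0.534, -0.463]
ft_force: [0.7, 0.4, -1.1]
width: 0.0437
```

```bash
python3 - <<'E'
from h import *
for n in("scene","top"):
  im=env.capture(n)[:,:,::-1];cv2.imwrite(f"pics/{n}13.png",im)
  x0,y0,x1,y1=(250,110,350,200) if n=="scene" else (262,150,382,225)
  k=7 if n=="scene" else 6
  cv2.imwrite(f"pics/{n}13c.png",cv2.resize(im[y0:y1,x0:x1],None,fx=k,fy=k,interpolation=cv2.INTER_CUBIC))
s=env.state();print(s["tcp_pos"],zyaw(axes()),s["q"].round(2),s["width"])
E
```

```text
[ 0.46318199 -0.12558635  0.13647656] -81.61538005610849 [ 0.65  0.12 -0.51  1.92  0.06  1.12 -1.3 ] 0.04349445838845197
```

View pics/scene13c.png

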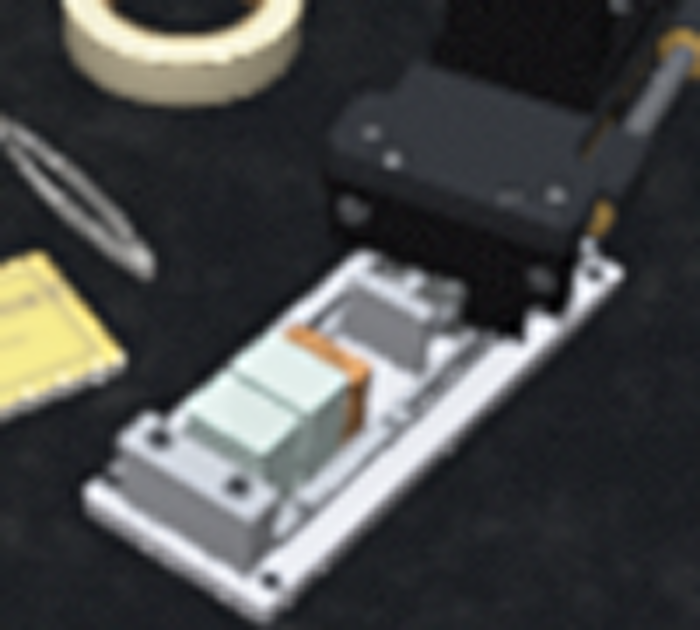

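View pics/top13c.png

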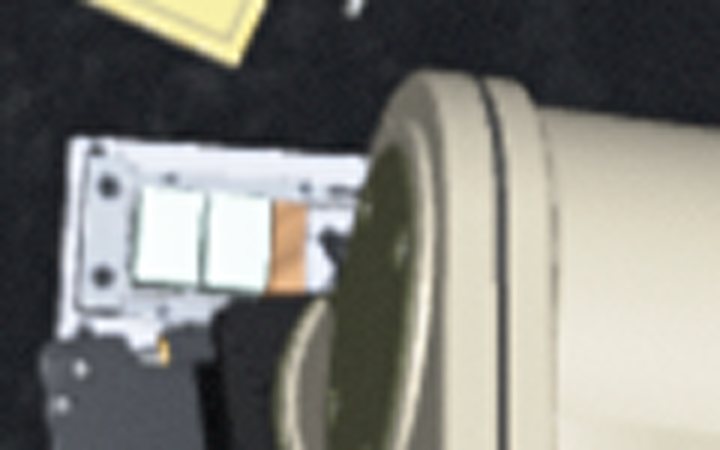

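```bash
python3 - <<'E'
from h import *
s0=cv2.imread("pics/scene0.png");t0=cv2.imread("pics/top0.png")
th=np.radians(-93.6);R=np.array([[np.cos(th),-np.sin(th)],[np.sin(th),np.cos(th)]]);o=np.array([540.4,-166])
for xh in(66,70,74):
  for n,im,(x0,y0,x1,y1),k in(("scene",s0,(295,118,345,158),14),("top",t0,(335,175,375,215),14)):
    c=cv2.resize(im[y0:y1,x0:x1],None,fx=k,fy=k,interpolation=cv2.INTER_CUBIC)
    for z,r in((40,13),(46,13),(86,9)):
        a=np.linspace(0,6.28,40)
        P=np.c_[(o+np.c_[xh+r*np.cos(a),r*np.sin(a)]@R.T),np.full(40,z)]/1000
        q=(proj(n,P)-[x0,y0]+.5)*k
        cv2.polylines(c,[q.astype(np.int32)],True,(0,0,255) if z<86 else (0,255,255),1)
    cv2.imwrite(f"pics/hd_{n}_{xh}.png",c)
a=[cv2.resize(cv2.imread(f"pics/hd_{n}_{x}.png"),(400,400 if n=="top" else 320)) for n in("top",) for x in(66,70)]
b=[cv2.resize(cv2.imread(f"pics/hd_scene_{x}.png"),(400,200*320//320)) for x in(66,70)]
b=[cv2.imread(f"pics/hd_scene_{x}.png")[::2,::2][:,:400] for x in(66,70)]
b=[cv2.copyMakeBorder(i,0,0,0,400-i.shape[1],0) for i in b]
cv2.imwrite("pics/hd.png",np.vstack([np.hstack(a)[:,:800],np.hstack(b)])[:600])
E
```

```text
(no output)
```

View pics/hd.png

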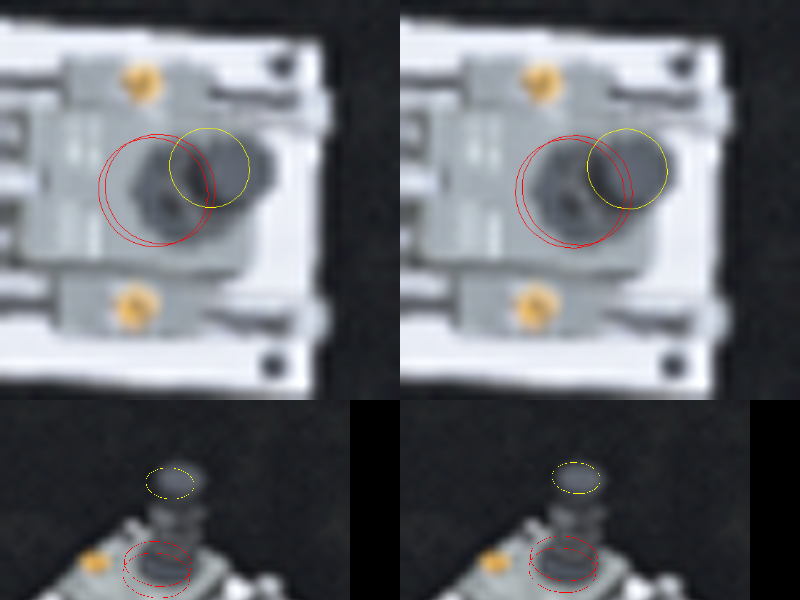

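```bash
python3 - <<'E'
from h import *
plan((535.9,-237,125),-93.6,6,0.1,2)
E
```

```text
t 28.0 p [ 463.2 -125.6  136.5] yaw -93.6 dist/row 22.3 w 0.0435 F [-0.22  0.08  0.56]
1.9 9.3 20.1 2.00 0.1; 1.9 10.0 19.8 2.00 0.1; 1.9 10.7 19.4 2.00 0.1; 1.9 11.3 19.1 2.00 0.1; 1.9 12.0 18.7 2.00 0.1; 1.9 12.6 18.2 2.00 0.1; 0 0 0 0 0.1; 0 0 0 0 0.1
```

Emit:
{"api": "send_rows", "payload": {"steps": "2 9 20 2 0.1; 2 10 20 2 0.1; 2 11 19 2 0.1; 2 11 19 2 0.1; 2 12 19 2 0.1; 2 13 18 2 0.1; 0 0 0 0 0.1; 0 0 0 0 0.1"}}

```text
time: 29.0
tcp_pos: [0.536, -0.2358, 0.1241]
orientation: [0.485, 0.514, 0.486, -0.514]
ft_force: [0.3, -0.1, -0.2]
width: 0.048
```

```bash
python3 - <<'E'
from h import *
im=env.capture("scene")[:,:,::-1];cv2.imwrite(f"pics/s14.png",im)
x0,y0,x1,y1=(250,90,360,200)
cv2.imwrite(f"pics/s14c.png",cv2.resize(im[y0:y1,x0:x1],None,fx=6,fy=6,interpolation=cv2.INTER_CUBIC)[:600])
plan((535.9,-237,52),-93.6,6,0.1,2)
E
```

```text
t 29.05 p [ 536.  -235.7  124.2] yaw -93.6 dist/row 12.0 w 0.0474 F [ 0.23 -0.36 -0.43]
12.0 0.0 0.2 0.05 0.1; 12.0 0.0 0.2 0.05 0.1; 12.0 0.0 0.2 0.05 0.1; 12.0 0.0 0.2 0.05 0.1; 12.0 0.0 0.2 0.05 0.1; 12.0 0.0 0.2 0.05 0.1; 0 0 0 0 0.1; 0 0 0 0 0.1
```

View pics/s14c.png

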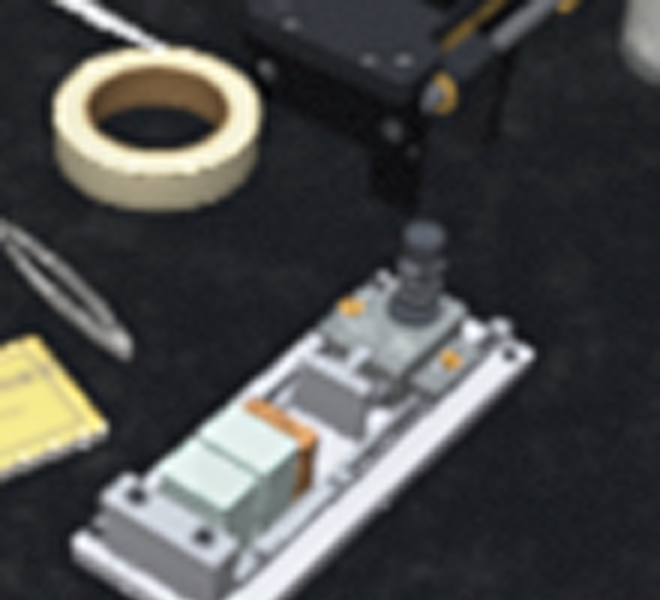

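```bash
python3 - <<'E'
from h import *
print(ray("scene",[[425/6-.5+250,235/6-.5+90]],.091)*1000, (proj("scene",[[.536,-.236,.124]])+.5-[250,90])*6)
print(ray("scene",[[418/6-.5+250,305/6-.5+90]],.046)*1000)
E
```

```text
[[ 531.73925314 -231.27429793   91.        ]] [[431.26006088 164.79538909]]
[[ 532.75929041 -237.0685049    46.        ]]
```

Emit:
{"api": "send_rows", "payload": {"steps": "10 -1.5 0 0 0.1; 12 0 0 0 0.1; 12 0 0 0 0.1; 12 0 0 0 0.1; 12 0 0 0 0.1; 10 0 0 0 0.1; 3 0 0 0 0.1; 0 0 0 0 0.1"}}

```text
time: 30.05
tcp_pos: [0.5348, -0.2365, 0.0531]
orientation: [0.485, 0.515, 0.485, -0.515]
ft_force: [-0.6, -0.3, 1.0]
width: 0.0482
```

```bash
python3 - <<'E'
from h import *
im=env.capture("scene")[:,:,::-1];cv2.imwrite(f"pics/s15.png",im)
x0,y0,x1,y1=(270,90,360,170)
cv2.imwrite(f"pics/s15c.png",cv2.resize(im[y0:y1,x0:x1],None,fx=7,fy=7,interpolation=cv2.INTER_CUBIC)[:600])
print(env.state()["tcp_pos"],env.state()["ft_force"])
E
```

```text
[ 0.53492139 -0.23656605  0.05331266] [-0.18847878 -0.09390225  0.51262816]
```

View pics/s15c.png

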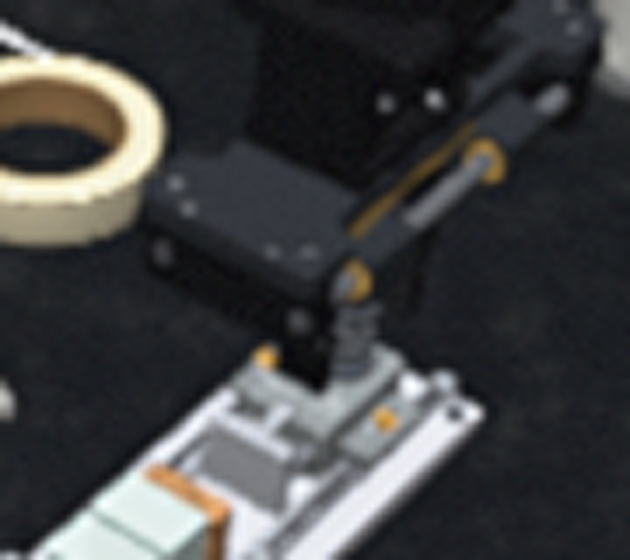

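The handle, at crop (355,340), stands between the front and rear fingers. Close on it.

Emit:
{"api": "send_rows", "payload": {"steps": "0 0 0 0 -1; 0 0 0 0 -1; 0 0 0 0 -1; 0 0 0 0 -1; 0 0 0 0 -1; 0 0 0 0 -1; 0 0 0 0 -1; 0 0 0 0 -1"}}

```text
time: 31.1
tcp_pos: [0.5348, -0.2366, 0.0532]
orientation: [0.485, 0.515, 0.484, -0.515]
ft_force: [-0.0, -1.1, 2.8]
width: 0.0167
```

```bash
python3 - <<'E'
from h import *
s=env.state();print(s["tcp_pos"],s["width"],s["ft_force"],zyaw(axes()))
E
```

```text
[ 0.53478268 -0.23659233  0.05318706] 0.01674637143094292 [-0.03302235 -1.06308901  2.84125216] -93.49236706210824
```

Emit:
{"api": "send_rows", "payload": {"steps": "0 0 -2 0 -1; 0 0 -4 0 -1; 0 0 -5 0 -1; 0 0 -5 0 -1; 0 0 -5 0 -1; 0 0 -4 0 -1; 0 0 -2 0 -1; 0 0 0 0 -1"}}

```text
time: 32.1
tcp_pos: [0.5365, -0.209, 0.0532]
orientation: [0.485, 0.515, 0.485, -0.515]
ft_force: [-0.3, 1.0, 5.5]
width: 0.0168
```

Emit:
{"api": "send_rows", "payload": {"steps": "0 0 -1 0 -1; 0 0 -1 0 -1; 0 0 -1 0 -1; 0 0 -1 0 -1; 0 0 -1 0 -1; 0 0 0 0 -1; 0 0 0 0 -1; 0 0 0 0 -1"}}

```text
time: 33.1
tcp_pos: [0.5368, -0.2047, 0.0532]
orientation: [0.485, 0.515, 0.484, -0.515]
ft_force: [-0.1, -2.0, 5.2]
width: 0.0161
```

```bash
python3 - <<'E'
from h import *
im=env.capture("scene")[:,:,::-1];cv2.imwrite(f"pics/s16.png",im)
x0,y0,x1,y1=(260,100,350,190)
cv2.imwrite(f"pics/s16c.png",cv2.resize(im[y0:y1,x0:x1],None,fx=6.6,fy=6.6,interpolation=cv2.INTER_CUBIC)[:600])
print(env.state()["tcp_pos"],env.state()["ft_force"],env.state()["width"])
E
```

```text
[ 0.53674441 -0.20470939  0.05315017] [ 0.84196203 -1.67515392  5.77247147] 0.01658465458876098
```

View pics/s16c.png

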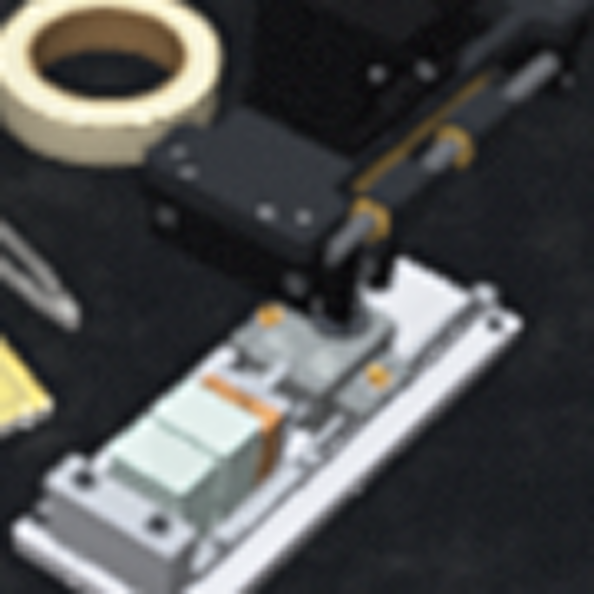

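Emit:
{"api": "send_rows", "payload": {"steps": "0 0 -1 0 -1; 0 0 -1 0 -1; 0 0 -1 0 -1; 0 0 -1 0 -1; 0 0 0 0 -1; 0 0 0 0 -1; 0 0 0 0 -1; 0 0 0 0 -1"}}

```text
time: 34.15
tcp_pos: [0.537, -0.2007, 0.0532]
orientation: [0.485, 0.515, 0.484, -0.515]
ft_force: [0.5, -2.1, 6.0]
width: 0.0166
```

Emit:
{"api": "send_rows", "payload": {"steps": "0 0 -1 0 -1; 0 0 -1 0 -1; 0 0 -1 0 -1; 0 0 -1 0 -1; 0 0 0 0 -1; 0 0 0 0 -1; 0 0 0 0 -1; 0 0 0 0 -1"}}

```text
time: 35.15
tcp_pos: [0.5372, -0.1969, 0.0532]
orientation: [-0.485, -0.515, -0.484, 0.515]
ft_force: [0.7, -3.3, 4.9]
width: 0.0167
```

Emit:
{"api": "send_rows", "payload": {"steps": "0 0 -1 0 -1; 0 0 -1 0 -1; 0 0 -1 0 -1; 0 0 0 0 -1; 0 0 0 0 -1; 0 0 0 0 -1; 0 0 0 0 -1; 0 0 0 0 -1"}}

```text
time: 36.15
tcp_pos: [0.5374, -0.1943, 0.0531]
orientation: [-0.485, -0.515, -0.484, 0.515]
ft_force: [0.7, -5.1, 4.8]
width: 0.0166
```

```bash
cat > look.py <<'E'
from h import *
import sys
k=sys.argv[1]
im=env.capture("scene")[:,:,::-1];cv2.imwrite(f"pics/sL{k}.png",im)
x0,y0,x1,y1=(265,135,325,190)
cv2.imwrite(f"pics/sL{k}c.png",cv2.resize(im[y0:y1,x0:x1],None,fx=11,fy=10.9,interpolation=cv2.INTER_CUBIC)[:600])
im=env.capture("top")[:,:,::-1];cv2.imwrite(f"pics/tL{k}.png",im)
s=env.state();print(s["tcp_pos"],s["ft_force"],s["width"],s["time"])
E
python3 look.py 1
```

```text
[ 0.53740177 -0.19431306  0.05316021] [ 0.5077741  -5.69620496  5.53863592] 0.016194477114322352 36.25
```

View pics/sL1c.png

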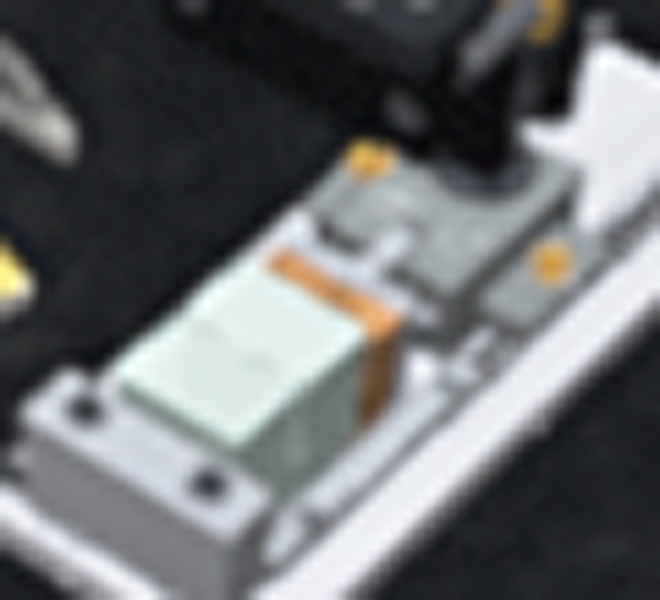

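View pics/tL1.png

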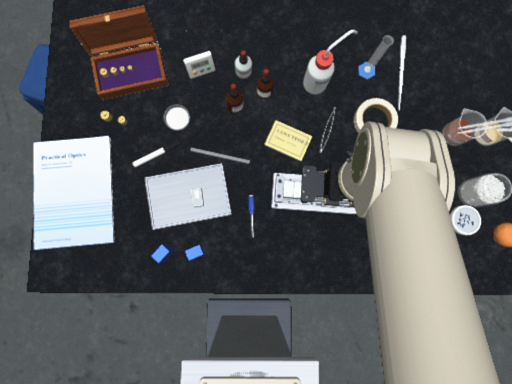

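Emit:
{"api": "send_rows", "payload": {"steps": "0 0 -1 0 -1; 0 0 -1 0 -1; 0 0 -1 0 -1; 0 0 -1 0 -1; 0 0 0 0 -1; 0 0 0 0 -1; 0 0 0 0 -1; 0 0 0 0 -1"}}

```text
time: 37.25
tcp_pos: [0.5376, -0.1914, 0.0532]
orientation: [-0.485, -0.515, -0.484, 0.516]
ft_force: [1.6, -8.2, 3.5]
width: 0.0166
```

```bash
python3 look.py 2
```

```text
[ 0.53759638 -0.19136306  0.05319364] [ 1.38854084 -8.75473908  4.25603522] 0.016449116935657194 37.35
```

View pics/sL2c.png

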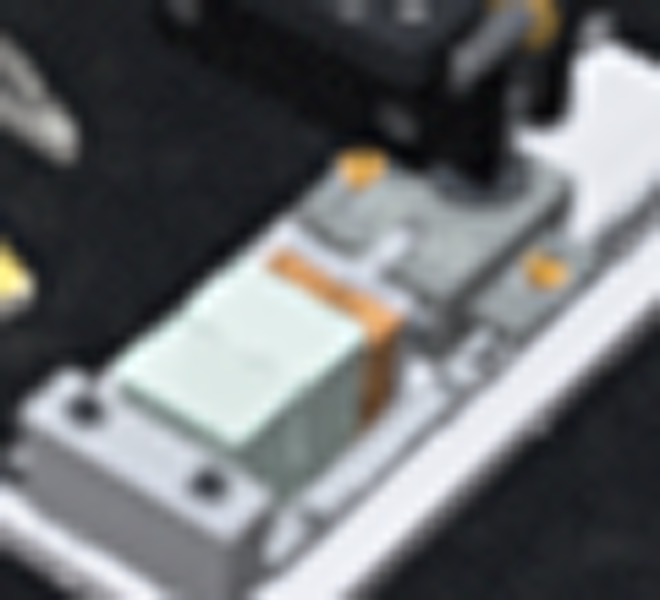

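Emit:
{"api": "send_rows", "payload": {"steps": "0 0 -1 0 -1; 0 0 -1 0 -1; 0 0 -1 0 -1; 0 0 -1 0 -1; 0 0 0 0 -1; 0 0 0 0 -1; 0 0 0 0 -1; 0 0 0 0 -1"}}

```text
time: 38.35
tcp_pos: [0.5378, -0.1884, 0.0532]
orientation: [-0.485, -0.515, -0.483, 0.516]
ft_force: [1.3, -12.4, 3.1]
width: 0.0166
```

```bash
python3 look.py 3; python3 - <<'E'
from h import *
for f in("pics/scene0.png","pics/sL1.png","pics/sL2.png","pics/sL3.png"):
    im=cv2.imread(f);h=cv2.cvtColor(im,cv2.COLOR_BGR2HSV).astype(int)
    w=((h[:,:,0]>=8)&(h[:,:,0]<=28)&(h[:,:,1]>70)&(h[:,:,2]>100)).astype(np.uint8)
    k,l,st,c=cv2.connectedComponentsWithStats(w[135:165,290:335])
    print(f,[( (c[i]+[290,135]).round(1),st[i,4],(ray("scene",c[i]+[290,135],.04)*1000).round(1)[0,:2]) for i in range(1,k) if 3<st[i,4]<40])
E
```

```text
[ 0.53778264 -0.18834819  0.05319264] [  1.18935729 -11.66734155   2.95969532] 0.016672925509876212 38.45
pics/scene0.png [(array([308. , 140.5]), np.int32(10), array([ 559.8, -224.5])), (array([324.7, 149.4]), np.int32(9), array([ 505.1, -220.9]))]
pics/sL1.png [(array([314.1, 136.3]), np.int32(7), array([ 555.5, -249.3])), (array([298., 149.]), np.int32(11), array([ 563.1, -179.9])), (array([295. , 161.3]), np.int32(26), array([ 543.7, -136.3])), (array([314.5, 158.8]), np.int32(10), array([ 508.2, -174.4]))]
pics/sL2.png [(array([313.5, 136.3]), np.int32(6), array([ 556.8, -248.1])), (array([297.5, 149.8]), np.int32(10), array([ 562.5, -176.5])), (array([295. , 161.3]), np.int32(26), array([ 543.7, -136.3])), (array([313.9, 159.1]), np.int32(8), array([ 508.8, -172.4]))]
pics/sL3.png [(array([312.3, 136.2]), np.int32(13), array([ 559.7, -246.5])), (array([296.5, 150.5]), np.int32(12), array([ 563.1, -172.6])), (array([295. , 161.3]), np.int32(26), array([ 543.7, -136.3])), (array([313., 160.]), np.int32(9), array([ 509. , -168.3]))]
```

View pics/sL3c.png

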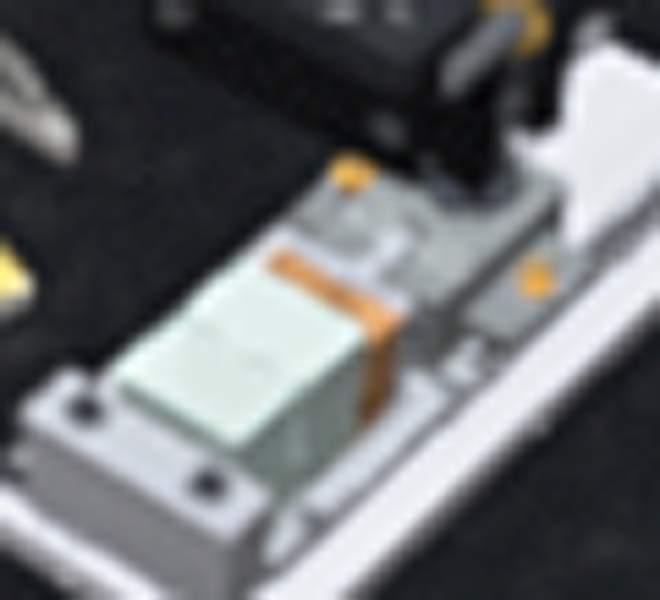

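```bash
python3 - <<'E'
import cv2,numpy as np
o=[]
for f in("scene0","sL1","sL3"):
    im=cv2.imread(f"pics/{f}.png")
    c=im[138:168,290:330] if f!="scene0" else im[130:160,295:335]
    c=cv2.convertScaleAbs(c,alpha=1.6,beta=-130)
    o.append(cv2.resize(c,None,fx=13,fy=10,interpolation=cv2.INTER_CUBIC) if 0 else cv2.resize(c,(400,300),interpolation=cv2.INTER_LANCZOS4))
b=cv2.imread("pics/top0.png")[170:215,325:375]
b=cv2.resize(cv2.convertScaleAbs(b,alpha=1.4,beta=-80),(400,300),interpolation=cv2.INTER_CUBIC)
cv2.imwrite("pics/ptr.png",np.vstack([np.hstack([o[0],b]),np.hstack(o[1:])]))
E
```

```text
(no output)
```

View pics/ptr.png

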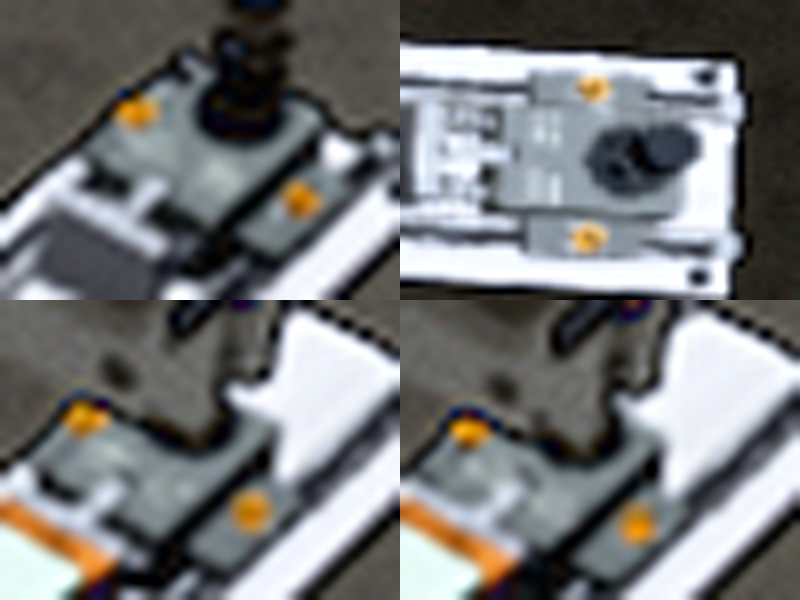

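Emit:
{"api": "send_rows", "payload": {"steps": "0 0 0 0 -1; 0 0 0 0 -1; 0 0 0 0 -1; 0 0 0 0 -1; 0 0 0 0 -1; 0 0 0 0 -1; 0 0 0 0 -1; 0 0 0 0 -1"}}

```text
time: 39.45
tcp_pos: [0.5377, -0.1884, 0.0532]
orientation: [-0.485, -0.515, -0.483, 0.516]
ft_force: [0.9, -12.7, 1.9]
width: 0.0165
```

```bash
python3 look.py 4; python3 -c "
from workcell import env
print(env.finish_job())"
```

```text
[ 0.53776785 -0.18831269  0.05318839] [  1.75030492 -11.9174475    2.66751853] 0.016895147988548364 39.55
the job is handed in; nothing more can be done
None
```

View pics/sL4c.png

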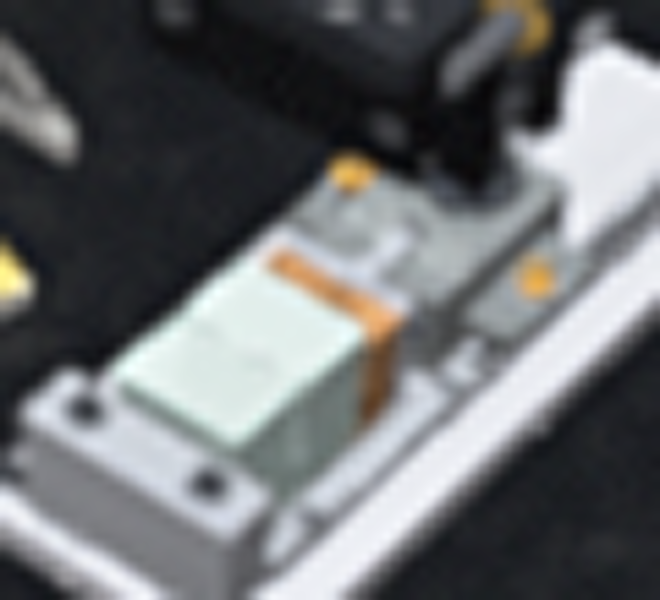

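The job is handed in at 39.6 s with the arm still holding the jaw by its handle. Both frosted blanks stand in the channel next to the stop and the cork follows on the jaw side, so the nose bears on cork only.

- **Row:** in the last picture the row looks closed up tight against the stop, with no gaps visible.
- **Push:** the wrist reads about 12 N along the row. About 2 N of that was already there while the jaw slid freely, so the push on the row is about 10 N. It stayed steady over the last second.
- **Pointer:** the picture is too coarse to see it clearly between the two lines. Its shift against the lock screws gives about 10 mm of spring travel. That agrees with the force and is the middle of the 7–13 mm range.
- **Disagreement:** the camera put the jaw's total travel at about 52 mm, while the arm measured 48 mm. One pixel is roughly 3–4 mm at that distance, so I relied on the force and the pointer shift.

I moved nothing else. In the last overhead picture, taken before the final push, the other things looked to be where they started.

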